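# Close the glaze jars

### The job

The painting session is over: close the glaze jars. Take each lid that lies on the freely spinning banding wheel, set it on the jar whose band has the lid's colour, turn it backwards (counter-clockwise) until the thread drops into place, then screw it down clockwise until it is fully home. Two or three lids may be there; a jar without a lid stays open. Leave the other things on the counter where they are.

Things in the scene. Friction and masses are not known exactly. Their poses are not given: they have to be found in the camera images.
- banding_wheel: Banding wheel: a low turntable, fixed to the counter by its foot; origin on its axis at counter level. The round grey metal head (260 mm across, flat top 58 mm above the counter) spins freely about the vertical axis and starts to turn at the lightest touch.
- jar_board: Wooden board, 360 mm long (its y) by 115 mm, 16 mm thick, fixed to the counter; origin under its centre. It carries three jars in a row along its y, 115 mm apart.
- blue_lid: Screw lid, blue plastic, 76 mm across, 32 mm high without its grip, about 0.2 kg, upright on the banding wheel at the start; may be absent. Origin: centre of the open underside, z up. On top an upright grip bar, 56 mm long along the lid's x, 14 mm thick (y), from 32 to 56 mm above the origin. Four small lugs inside the skirt.
- blue_jar: White glaze jar with a blue band, fixed on the board, 84 mm across, 103.5 mm high, open; origin: centre of its underside, z up. Neck 52 mm across with a tapered rim and a coarse right-handed thread with four starts (it repeats every quarter turn; where they lie is not told). A lid has about 2 mm of sideways play on the neck.
- green_lid: Screw lid, green plastic, 76 mm across, 32 mm high without its grip, about 0.2 kg, upright on the banding wheel at the start; may be absent. Origin: centre of the open underside, z up. On top an upright grip bar, 56 mm long along the lid's x, 14 mm thick (y), from 32 to 56 mm above the origin. Four small lugs inside the skirt.
- green_jar: White glaze jar with a green band, fixed on the board, 84 mm across, 103.5 mm high, open; origin: centre of its underside, z up. Neck 52 mm across with a tapered rim and a coarse right-handed thread with four starts (it repeats every quarter turn; where they lie is not told). A lid has about 2 mm of sideways play on the neck.
- yellow_lid: Screw lid, yellow plastic, 76 mm across, 32 mm high without its grip, about 0.2 kg, upright on the banding wheel at the start; may be absent. Origin: centre of the open underside, z up. On top an upright grip bar, 56 mm long along the lid's x, 14 mm thick (y), from 32 to 56 mm above the origin. Four small lugs inside the skirt.
- yellow_jar: White glaze jar with a yellow band, fixed on the board, 84 mm across, 103.5 mm high, open; origin: centre of its underside, z up. Neck 52 mm across with a tapered rim and a coarse right-handed thread with four starts (it repeats every quarter turn; where they lie is not told). A lid has about 2 mm of sideways play on the neck.
- blue_jar_mouth (a point): Centre of this rim (blue). On every jar: a lid set on the neck first rests on the thread, its origin 88 to 96 mm above the jar's (by luck it may drop at once). A clockwise turn is mostly blocked there. Turned counter-clockwise (from above) it goes down and up between 88 and 96 mm; within about 80 degrees it drops by its weight, if held loosely, to 82 mm and a stop.
- green_jar_mouth (a point): Centre of the rim of the jar with the green band. On every jar: once a lid has dropped to 82 mm, a clockwise turn of 45 to 70 degrees brings it down to about 77 mm and against a hard stop: fully home. Turning takes hardly any force; stop when the lid no longer follows, for if forced past a stop it jumps its thread and jams askew.
- yellow_jar_mouth (a point): Centre of the rim of the jar with the yellow band, like the others 103.5 mm above the jar's origin.
- green_cup: Green cup, 113 mm wide, 107 mm high, a bystander; origin at the centre of its underside.
- bisque_piece04: White bisque cup, 79 mm wide, 81 mm high, a bystander; origin at the centre of its underside.
- bisque_piece10: White bisque cup with handle, 104 mm long, 65 mm high, a bystander; origin at the centre of its underside.
- kiln_stilt: Three-armed kiln stilt, 48 mm, 21 mm high, a bystander; origin at the centre of its underside.
- flat_brush: Flat paint brush, 180 mm long, lying along its y, a bystander; origin at the centre of its underside.
- bird_figure: White bird figurine, 120 mm long, 76 mm high, a bystander; origin at the centre of its underside.
There are look-alikes about, which are no part of the job. What is shaped like the yellow_lid but orange or red is not meant.

How it is judged:
At the end, for the whole second after the job is handed in: Every lid present is on the jar of its own colour, screwed down (origin less than 78.7 mm above the jar's origin; the stop is at 77 mm), within 5 mm of the jar's axis, upright within 0.08 rad and at rest (z of blue_lid in the frame of blue_jar between 0.07 and 0.0787 m and horizontal distance between blue_lid and blue_jar below 0.005 m and angle between each of blue_lid, green_lid, yellow_lid's own z axis and vertical below 0.08 rad and linear speed of each of blue_lid, green_lid, yellow_lid below 0.02 m/s and z of green_lid in the frame of green_jar between 0.07 and 0.0787 m and horizontal distance between green_lid and green_jar below 0.005 m and z of yellow_lid in the frame of yellow_jar between 0.07 and 0.0787 m and horizontal distance between yellow_lid and yellow_jar below 0.005 m); the robot touches nothing.
It fails at once if a bystander (cup, stilt, brush or bird) was pushed more than 5 cm (distance of any of green_cup, bisque_piece04, bisque_piece10, kiln_stilt, flat_brush, bird_figure from where it was at the start of the episode above 0.05 m).
It fails at once if a bystander cup or the bird was knocked over (angle between any of green_cup, bisque_piece04, bisque_piece10, bird_figure's own z axis and vertical above 0.6 rad).
Of blue_lid, green_lid, yellow_lid only 2 to 3 are there at a start; the rules pass over those that are not, and their reading is None.
At some moment in a run one of blue_lid, green_lid, yellow_lid may be knocked a few centimetres aside while the robot is not near it.
It also fails if it takes over 210 s, if anything falls off the work surface, if the arm or the gripper's body presses on something with over 40 N, if the wrist force passes 120 N, or if a joint passes its speed limit or range.

### The arm

A 7-joint arm with a two-finger parallel gripper is mounted at the origin on a cart in front of the work surface, level with it; the furniture and walls round the work are solid. World frame = base frame: x ahead of the robot, y to its left, z up, the work surface at z = 0. Lengths are in m, angles in rad, forces in N, time in s.
With the tool pointing down it reaches from about 0.425 to 0.975 m from the base axis. Payload 16.7 kg.
Tool frame: the origin (TCP) lies at the very end of the fingers, on their centre line; the grasp point (between the pads) lies grip_point_offset behind it (grip_point_offset is the distance from the TCP to the grasp point, in m); z points along the fingers, y is the line along which they close (so a half turn about z gives the same grasp; the last joint's range is limited). The gripper opens to 85 mm and grips with 20 to 120 N. Pads are 22 mm wide; open, the fingers measure 114 mm over their backs; the gripper's body (76 mm by 85 mm) begins 54 mm behind the grasp point. The pads swing forward as they close: fully open they stand 13 mm farther back than shut.
Start: joints at [-1.312, 0.426, 0.074, 1.606, -0.034, 1.111, -0.067], TCP at [0.268, 0.62, 0.231] pointing down, gripper open.
Joint ranges: [-2.85, 2.85], [-0.5, 2.14], [-1.23, 1.37], [0.21, 2.46], [-1.02, 4.16], [0.16, 2.05], [-2.73, 2.73]. Speed limits (rad/s): [1.89, 1.89, 2.39, 2.39, 3.01, 3.01, 3.01].

### API

Orientations are given as a unit quaternion [w, x, y, z].
In Python, from cell import sense, capture, finish_job, masks_of, grip_point_offset gives the robot as it stands.
- The arm moves only by the tool arm_command, never from a script. Its argument "deltas" is a list of rows, each an object with "slide": the shift along the tool's x, y, z in mm, a list of three; "rot": the turn, a rotation vector about the tool's x, y, z in rad, a list of three; "gripper": the closure in counts, from 0 (fully open) to 255 (shut). In form: [{"slide": [dx, dy, dz], "rot": [rx, ry, rz], "gripper": gripper}, ...]. A call has 1 to 8 rows; each row shifts and turns the commanded pose from where the row before left it, along the tool's axes as they then stand; what a row does not reach is not made up. A row lasts 1/10 s, in which the tool goes at most 50 mm and 8.59 degrees, less where a joint would pass 70% of its speed; a pose out of reach is approached as far as the arm can. A call is refused whole if a number of a shift passes 50 or a number of a turn 0.15, either way. A call with a gripper value outside its range is refused whole. The fingers move at their own pace and stop on an object; "newtons" is the grip in N (left out, the last holds). Time passes only in rows, so rows that do not move let the fingers close. It gives the time, the measured TCP pose, the force, the opening and the grip force at its end, in the units of the state.
- sense(): the state, without advancing time (a new reading comes with each control period).
- capture(name): name is "side" or "top"; returns a dict with "image" (384x512x3 uint8, red, green, blue), "intrinsics" (3x3 intrinsics, pixels), "cam_to_world" (4x4, takes a point from camera to world coordinates). Camera axes: x right, y down, z forward; pixel columns grow to the right and rows downward; lengths in m; the calibration is good to about 2 mm. A picture is of the moment at which its call begins. There is no depth.
- finish_job(): hands the job in; it is judged then, once.
Trained networks look in the newest picture that a camera, given by its name, has taken for a name from the list of things; names that differ only in an ending like _2 or _b are one class to them, and where a whole thing is asked for, a point or a joint stands for the part that bears it (a point fixed in the world has none). Each returns a list of dicts, best first, with "p" (0 to 1); they miss things now and then, are a little off and sometimes report something else, mostly with a low value. They report only what shows in the picture. A call takes as long as a camera call. They do not tell look-alikes from the thing itself.
- masks_of(camera, query): "mask" (384x512 bool, what is visible of it) and "point" ([column, row] in pixels, amid what is visible of it).
The state is a dict: "clock": time; "joints": joint angles; "joint_vel": joint speeds; "effort": joint torques, N m; "ee_pos": TCP position; "tool_rot": TCP orientation; "wrist_force": force on the tool from outside, world axes, zero at the start; "wrist_torque": the same for the moment, N m; "finger_gap": finger opening in m; "finger_force": force on a finger pad.
Only numpy, scipy, OpenCV 4.12 (cv2) and the standard library are available. Lean on these libraries where they do the work, as an engineer would, in place of code of your own. Each camera call takes 0.05 s, during which the arm holds its last target. There are 200 camera calls.

## Working session

There is one attempt and no reset: what is moved stays moved. The work goes in short steps, Python scripts to look and compute and a tool call to move; the robot and the scene stay as the last step left them, time stands still between calls to the robot, and variables do not carry over. Pictures are saved under pics/ and viewed, at most 14 in all, crops included, and the job is handed in when it is done.

Besides the shell and the picture viewer there is one more tool, called as name(argument=value, ...) on one line, values as JSON. arm_command: Moves the arm, as the interface text tells. Its arguments: {"type":"object","properties":{"deltas":{"type":"array","items":{"type":"object","properties":{"slide":{"type":"array","items":{"type":"number"}},"rot":{"type":"array","items":{"type":"number"}},"gripper":{"type":"number"}}}},"newtons":{"type":"number"}},"required":["deltas"]}

```bash
mkdir -p pics; ls; python3 - <<'E'
from cell import *
import cv2,numpy as np
s=sense(); print({k:np.round(v,3) for k,v in s.items()}, grip_point_offset)
ims=[]
for n in("top","side"):
    c=capture(n); cv2.imwrite(f"pics/{n}0.png",c["image"][:,:,::-1]); print(n,c["intrinsics"].round(1).tolist(),c["cam_to_world"].round(4).tolist())
    for q in["blue_lid","green_lid","yellow_lid","blue_jar","green_jar","yellow_jar","blue_jar_mouth","banding_wheel","jar_board"]:
        print(q,[(round(float(m["p"]),2),np.round(m["point"]).tolist(),int(m["mask"].sum())) for m in masks_of(n,q)][:4])
E
```

```text
pics
{'clock': np.float64(0.0), 'joints': array([-1.313,  0.427,  0.074,  1.607, -0.034,  1.111, -0.067]), 'joint_vel': array([-0.001, -0.001,  0.001, -0.   , -0.001, -0.002,  0.001]), 'effort': array([-2.0000e-03, -9.4983e+01,  3.7600e+00, -4.6350e+01,  1.9000e-02,
        1.1000e-02, -0.0000e+00]), 'ee_pos': array([0.268, 0.619, 0.231]), 'tool_rot': array([-0.   ,  0.203,  0.979, -0.001]), 'wrist_force': array([-0.499,  0.06 , -1.08 ]), 'wrist_torque': array([ 0.009,  0.032, -0.032]), 'finger_force': np.float64(0.0), 'finger_gap': np.float64(0.086)} 0.0187
top [[422.8, 0.0, 260.5], [0.0, 422.8, 190.2], [0.0, 0.0, 1.0]] [[0.0184, -0.982, 0.1881, 0.2698], [-0.9998, -0.0191, -0.0018, -0.1215], [0.0054, -0.188, -0.9822, 1.5463], [0.0, 0.0, 0.0, 1.0]]
blue_lid [(0.62, [308.0, 188.0], 394), (0.21, [134.0, 211.0], 532)]
green_lid [(0.67, [282.0, 206.0], 386), (0.42, [167.0, 209.0], 578)]
yellow_lid [(0.88, [399.0, 206.0], 406), (0.74, [315.0, 215.0], 428), (0.56, [407.0, 235.0], 384)]
blue_jar [(0.82, [131.0, 211.0], 553)]
green_jar [(0.71, [198.0, 207.0], 500)]
yellow_jar [(0.74, [164.0,
[... 154 characters left out ...]
383.2, 0.0, 249.8], [0.0, 383.2, 188.2], [0.0, 0.0, 1.0]] [[0.8115, -0.2622, 0.5222, -0.3539], [-0.584, -0.3928, 0.7104, -1.3417], [0.0188, -0.8815, -0.4719, 0.918], [0.0, 0.0, 0.0, 1.0]]
blue_lid [(0.73, [262.0, 215.0], 281), (0.6, [276.0, 208.0], 245)]
green_lid [(0.69, [252.0, 206.0], 217), (0.52, [258.0, 222.0], 1045)]
yellow_lid [(0.95, [309.0, 286.0], 437), (0.77, [328.0, 266.0], 376), (0.5, [262.0, 217.0], 327)]
blue_jar [(0.77, [187.0, 161.0], 289)]
green_jar [(0.75, [216.0, 183.0], 379)]
yellow_jar [(0.66, [201.0, 172.0], 247)]
blue_jar_mouth [(0.81, [190.0, 164.0], 265)]
banding_wheel [(0.78, [261.0, 226.0], 976)]
jar_board [(0.87, [202.0, 188.0], 358), (0.54, [200.0, 174.0], 301)]
```

```bash
python3 - <<'E'
import cv2,numpy as np
a=cv2.imread("pics/top0.png")
cv2.imwrite("pics/topc.png",cv2.resize(a[110:310,90:450],None,fx=2.2,fy=2.2,interpolation=cv2.INTER_CUBIC))
b=cv2.imread("pics/side0.png")
cv2.imwrite("pics/side_s.png",cv2.resize(b,(768,576)))
E
```

```text
(no output)
```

View pics/topc.png

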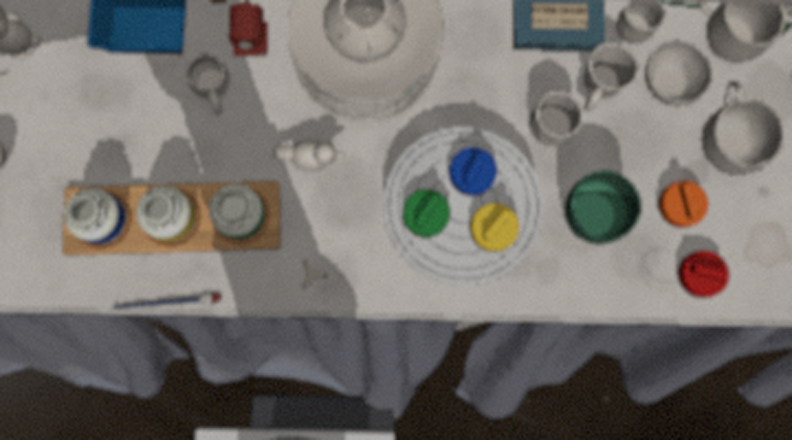

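View pics/side_s.png

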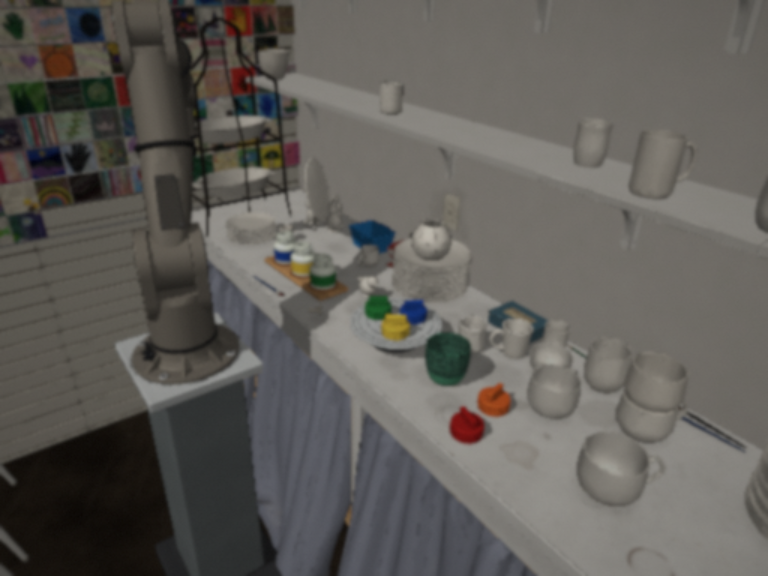

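The top crop shows the blue lid at (308,188), green lid at (282,206) and yellow lid at (315,215) on the wheel. The jars, left to right, are blue, yellow and green at about (132,210), (164,208) and (198,207).

Possible mix-ups:
- **Yellow lid:** orange lid (399,206) and red lid (407,235), both off the wheel, so I reject them.
- **Green lid:** green cup (363,203), rejected.
- **Blue lid:** blue box (150,120), rejected.

I choose the three lids on the wheel and check them in a close crop.

```bash
cat > h.py <<'E'
import numpy as np,cv2
from scipy.optimize import least_squares
from cell import sense,capture,masks_of
def shot(n,f=None):
    c=capture(n)
    if f: cv2.imwrite(f,c["image"][:,:,::-1])
    return c
def proj(c,P):
    P=np.atleast_2d(P); T=np.linalg.inv(c["cam_to_world"]); q=P@T[:3,:3].T+T[:3,3]
    q=q@np.asarray(c["intrinsics"]).T; return q[:,:2]/q[:,2:]
HUE={"blue":(105,128),"green":(50,85),"yellow":(20,34)}
def cmask(c,col,win):   # win x0,y0,x1,y1
    h=cv2.cvtColor(c["image"],cv2.COLOR_RGB2HSV); lo,hi=HUE[col]
    m=cv2.inRange(h,(lo,90,40),(hi,255,255)); w=np.zeros_like(m); x0,y0,x1,y1=map(int,win); w[y0:y1,x0:x1]=m[y0:y1,x0:x1]
    n,l,st,ce=cv2.connectedComponentsWithStats(w)
    if n<2: return None
    i=1+np.argmax(st[1:,4]); return l==i
def ring(r,z,n=40):
    a=np.arange(n)*2*np.pi/n; return np.c_[r*np.cos(a),r*np.sin(a),0*a+z]
def sil(c,pts):  # area centroid of hull
    h=cv2.convexHull((proj(c,pts)*16).astype(np.float32)); m=cv2.moments(h)
    return np.array([m["m10"],m["m01"]])/m["m00"]/16, m["m00"]/256
def bar(th,z0=.032,z1=.056):
    b=np.array([[sx*.028,sy*.007,z] for sx in(-1,1) for sy in(-1,1) for z in(z0,z1)])
    R=np.array([[np.cos(th),-np.sin(th),0],[np.sin(th),np.cos(th),0],[0,0,1]]); return b@R.T
def ray(c,uv,z):
    d=np.linalg.inv(c["intrinsics"])@np.r_[uv,1]; T=np.asarray(c["cam_to_world"]); d=T[:3,:3]@d
    return T[:3,3]+d*(z-T[2,3])/d[2]
def lidmask(c,x,y,z,th):
    o=np.array([x,y,z]); K=8
    im=np.zeros((384*K,512*K),np.uint8)
    for pts in(np.r_[ring(.038,0),ring(.038,.032)],bar(th)):
        h=cv2.convexHull((proj(c,pts+o)*K+K/2).astype(np.int32)); cv2.fillConvexPoly(im,h,255)
    return cv2.resize(im,(512,384),interpolation=cv2.INTER_AREA)/255.
E
python3 - <<'E'
from h import *
a=cv2.imread("pics/top0.png");b=cv2.imread("pics/side0.png")
A=cv2.resize(a[170:235,262:337],None,fx=7,fy=7,interpolation=cv2.INTER_CUBIC)
B=cv2.resize(b[190:235,228:298],None,fx=7,fy=7,interpolation=cv2.INTER_CUBIC)
B=cv2.resize(B,(int(B.shape[1]*.5),int(B.shape[0]*.5)));
o=np.zeros((A.shape[0],800,3),np.uint8);o[:,:A.shape[1]]=A;o[:B.shape[0],A.shape[1]+10:A.shape[1]+10+B.shape[1]]=B
C=cv2.resize(b[150:200,170:235],None,fx=4,fy=4,interpolation=cv2.INTER_CUBIC); o[200:400,A.shape[1]+10:A.shape[1]+10+260]=C
cv2.imwrite("pics/lids.png",o)
E
```

```text
(no output)
```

View pics/lids.png

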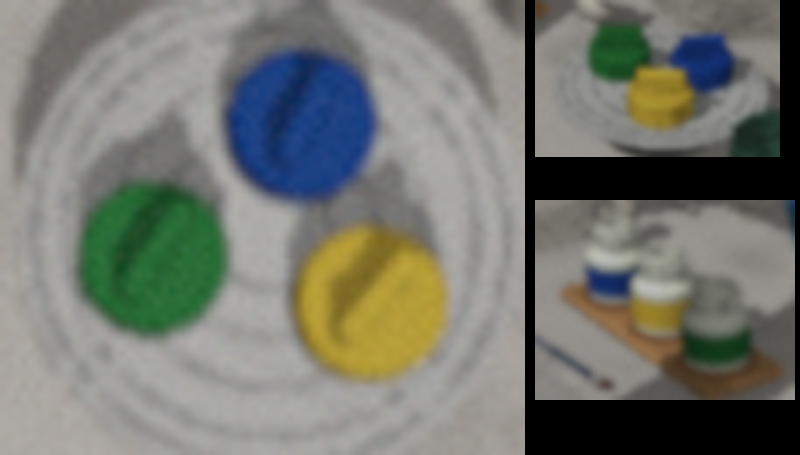

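The close crop confirms blue, green and yellow lids on the wheel. Their bars run up and to the right, about -24° (blue), -37° (green) and -35° (yellow) in world yaw. Next I measure the positions.

```bash
cat >> h.py <<'E'
from scipy.optimize import minimize
def fitlid(cs,col,z,near,verbose=True):
    ms=[]
    for c in cs:
        p=proj(c,[near[0],near[1],z+.02])[0]; w=22
        ms.append(cmask(c,col,(max(p[0]-w,0),max(p[1]-w,0),p[0]+w,p[1]+w)))
    def cost(v,idx=range(len(cs))):
        s=0
        for i in idx:
            if ms[i] is not None: s+=np.abs(lidmask(cs[i],v[0],v[1],z,v[2])-ms[i]).sum()
        return s
    best=None
    for th in np.radians([-60,-30,0,30,60,90]):
        r=minimize(cost,[near[0],near[1],th],method="Nelder-Mead",options=dict(initial_simplex=[[near[0],near[1],th],[near[0]+.015,near[1],th],[near[0],near[1]+.015,th],[near[0],near[1],th+.3]],xatol=2e-4,fatol=.2))
        if best is None or r.fun<best.fun: best=r
        near=best.x[:2]
    return best.x,best.fun,[m.sum() for m in ms]
def boardmask(c,v,body=.062):
    x,y,th=v; R=np.array([[np.cos(th),-np.sin(th),0],[np.sin(th),np.cos(th),0],[0,0,1]]); K=8
    def fill(im,pts,val): cv2.fillConvexPoly(im,cv2.convexHull((proj(c,pts@R.T+[x,y,0])*K+K/2).astype(np.int32)),val)
    im=np.zeros((384*K,512*K),np.uint8); jm=im.copy()
    fill(im,np.array([[sx*.0575,sy*.18,z] for sx in(-1,1) for sy in(-1,1) for z in(0,.016)]),255)
    for o in(-.115,0,.115):
        d=np.array([0,o,.016]); fill(jm,np.r_[ring(.042,0),ring(.042,.07)]+d,255); fill(jm,np.r_[ring(.026,.07),ring(.026,.1035)]+d,255)
    f=lambda i:cv2.resize(i,(512,384),interpolation=cv2.INTER_AREA)/255.
    im[jm>0]=0
    return f(im),f(jm)
E
python3 - <<'E'
from h import *
import pickle
cs=[shot("top"),shot("side")]
pickle.dump(cs,open("c0.pkl","wb"))
for col,uv in(("blue",(308,188)),("green",(282,206)),("yellow",(315,215))):
    n=ray(cs[0],uv,.09)[:2]
    for sub in(cs,cs[:1],cs[1:]):
        v,f,k=fitlid(sub,col,.058,n); print(col,np.round(v[:2]*1000,1),np.degrees(v[2]).round(1),round(f,1),k)
# board
print([ray(cs[0],u,.06)[:2].round(3) for u in((131,211),(164,208),(198,207))])
bm=[]
for c in cs:
    h=cv2.cvtColor(c["image"],cv2.COLOR_RGB2HSV); bm.append(cv2.inRange(h,(6,80,50),(19,200,255))>0)
out=[c["image"].copy() for c in cs]
n=ray(cs[0],(164,208),.06)[:2]
for idx in((0,1),(0,),(1,)):
    def cost(v):
        s=0
        for i in idx:
            b,j=boardmask(cs[i],v); w=np.zeros((384,512),bool); p=proj(cs[i],[n[0],n[1],.02])[0].astype(int); w[p[1]-35:p[1]+35,max(p[0]-75,0):p[0]+75]=1
            s+=(np.abs(b-bm[i])*w*(1-.0*j)).sum()
        return s
    best=min((minimize(cost,[n[0],n[1],t],method="Nelder-Mead",options=dict(initial_simplex=[[n[0],n[1],t],[n[0]+.02,n[1],t],[n[0],n[1]+.02,t],[n[0],n[1],t+.05]])) for t in(-.05,.05)),key=lambda r:r.fun)
    print("board",idx,np.round(best.x,4),best.fun)
    if len(idx)==2: B=best.x
for i,c in enumerate(cs):
    b,j=boardmask(c,B); o=cv2.resize(c["image"],None,fx=5,fy=5,interpolation=cv2.INTER_CUBIC)
    for m,col in((b,(255,0,0)),(j,(0,255,255))):
        k,_=cv2.findContours((cv2.resize(m,None,fx=5,fy=5)>.5).astype(np.uint8),0,2); cv2.drawContours(o,k,-1,col,1)
    p=(proj(c,[B[0],B[1],.05])[0]*5).astype(int); out[i]=o[p[1]-145:p[1]+145,p[0]-320:p[0]+320]
cv2.imwrite("pics/board.png",np.vstack(out)[:,:,::-1])
E
```

```text
blue [ 564.7 -279.6] -36.1 100.2 [np.int64(356), np.int64(214)]
blue [ 564.8 -279.6] -25.7 42.7 [np.int64(356)]
blue [ 568.6 -274.4] 5.5 54.1 [np.int64(214)]
green [ 496.4 -203.5] -35.1 120.2 [np.int64(332), np.int64(208)]
green [ 495.  -203.9] -28.1 63.7 [np.int64(332)]
green [ 498.8 -198.5] 52.5 53.4 [np.int64(208)]
yellow [ 474.2 -313.7] 130.4 54.2 [np.int64(385), np.int64(288)]
yellow [ 474.8 -314.6] -65.5 24.6 [np.int64(385)]
yellow [ 473.8 -311. ] -50.1 20.1 [np.int64(288)]
[array([0.471, 0.333]), array([0.484, 0.217]), array([0.489, 0.096])]
board (0, 1) [0.4897 0.2153 0.0506] 370.4274509803921
board (0,) [0.4897 0.2151 0.0509] 264.2392156862745
board (1,) [0.493  0.2238 0.0462] 64.09803921568627
```

View pics/board.png

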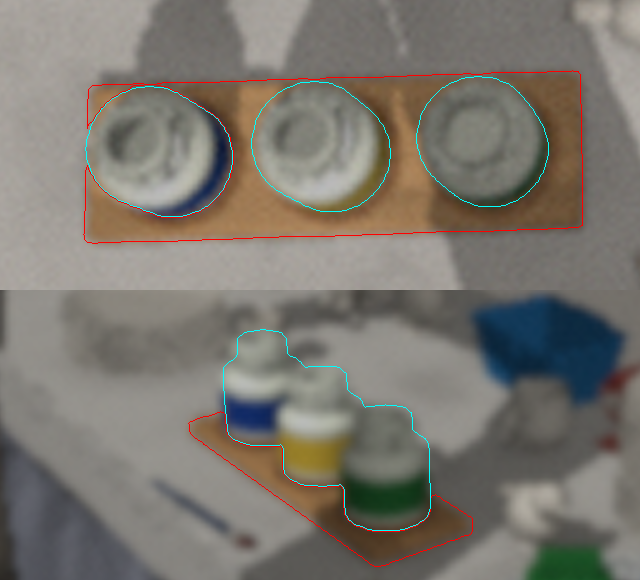

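The overlay in both views fits the board and jars: board centre (0.490, 0.215), yaw 0.05. The jars lie at ±115 mm along it, blue at the +y end and green at the -y end. The cameras differ by a few mm, so I'll calibrate later with a held lid. First I go to the green lid.

```bash
cat >> h.py <<'E'
def pose():
    s=sense(); w,x,y,z=s["tool_rot"]; return s["ee_pos"],np.degrees(np.arctan2(1-2*(x*x+z*z),2*(x*y-w*z)))
def plan(*pts):
    """each (x,y,z,psi deg): psi=heading of tool y; prints tool slide mm in axes before turning and rz rad"""
    p,a=pose(); print("now",np.round(p,4),"psi",round(a,1))
    for x,y,z,b in pts:
        t=np.radians(a); d=(np.array([x,y,z])-p)*1000
        da=(b-a+90)%180-90
        print("slide",np.round([-np.sin(t)*d[0]+np.cos(t)*d[1],np.cos(t)*d[0]+np.sin(t)*d[1],-d[2]],1),"rz",round(-np.radians(da),3)); p=np.array([x,y,z]); a+=da
def jar(k):
    x,y,t=.4897,.2152,.0506; o={"blue":.115,"yellow":0,"green":-.115}[k]; return x-o*np.sin(t),y+o*np.cos(t)
E
python3 -c "
from h import *
plan((.50,.30,.28,66.6),(.497,-.202,.25,66.6),(.497,-.202,.25,55),(.497,-.202,.094,55))"
```

```text
now [0.2677 0.6196 0.2313] psi 66.6
slide [-340.  -201.3  -48.7] rz 0.001
slide [-196.6 -461.9   30. ] rz -0.0
slide [ 0.  0. -0.] rz 0.202
slide [  0.   0. 156.] rz -0.0
```

arm_command(deltas=[{"slide": [-34, -20, -6], "rot": [0, 0, 0], "gripper": 0}, {"slide": [-34, -20, -6], "rot": [0, 0, 0], "gripper": 0}, {"slide": [-34, -20, -6], "rot": [0, 0, 0], "gripper": 0}, {"slide": [-34, -20, -6], "rot": [0, 0, 0], "gripper": 0}, {"slide": [-34, -20, -6], "rot": [0, 0, 0], "gripper": 0}, {"slide": [-34, -20, -6], "rot": [0, 0, 0], "gripper": 0}, {"slide": [-34, -20, -6], "rot": [0, 0, 0], "gripper": 0}, {"slide": [-34, -20, -6], "rot": [0, 0, 0], "gripper": 0}], newtons=20)

```text
clock: 1.9
ee_pos: [0.4547, 0.3634, 0.2798]
tool_rot: [0.0, 0.202, 0.979, 0.0]
wrist_force: [0.6, -0.1, -0.2]
finger_gap: 0.0854
finger_force: 0.0
```

arm_command(deltas=[{"slide": [-15, -39, 0], "rot": [0, 0, 0], "gripper": 0}, {"slide": [-15, -39, 0], "rot": [0, 0, 0], "gripper": 0}, {"slide": [-15, -39, 0], "rot": [0, 0, 0], "gripper": 0}, {"slide": [-15, -39, 0], "rot": [0, 0, 0], "gripper": 0}, {"slide": [-15, -39, 0], "rot": [0, 0, 0], "gripper": 0}, {"slide": [-15, -39, 0], "rot": [0, 0, 0], "gripper": 0}, {"slide": [-15, -39, 0], "rot": [0, 0, 0], "gripper": 0}, {"slide": [-15, -39, 0], "rot": [0, 0, 0], "gripper": 0}])

```text
clock: 2.7
ee_pos: [0.44, 0.0292, 0.2796]
tool_rot: [0.0, 0.203, 0.979, 0.0]
wrist_force: [1.3, 0.4, -1.1]
finger_gap: 0.0855
finger_force: 0.0
```

```bash
python3 -c "
from h import *
print(sense()['joints'].round(2))
plan((.497,-.202,.25,55),(.497,-.202,.094,55))"
```

```text
[-0.64 -0.04  0.42  2.06  0.02  1.11  0.94]
now [0.44   0.0292 0.2796] psi 66.6
slide [-144.  -189.6   29.6] rz 0.203
slide [  0.   0. 156.] rz -0.0
```

arm_command(deltas=[{"slide": [-24, -31.6, 5], "rot": [0, 0, 0], "gripper": 60}, {"slide": [-24, -31.6, 5], "rot": [0, 0, 0], "gripper": 60}, {"slide": [-24, -31.6, 5], "rot": [0, 0, 0], "gripper": 60}, {"slide": [-24, -31.6, 5], "rot": [0, 0, 0], "gripper": 60}, {"slide": [-24, -31.6, 5], "rot": [0, 0, 0], "gripper": 60}, {"slide": [-24, -31.6, 5], "rot": [0, 0, 0], "gripper": 60}, {"slide": [0, 0, 0], "rot": [0, 0, 0.1], "gripper": 60}, {"slide": [0, 0, 0], "rot": [0, 0, 0.1], "gripper": 60}])

```text
clock: 3.5
ee_pos: [0.497, -0.2019, 0.2491]
tool_rot: [-0.0, 0.302, 0.953, -0.0]
wrist_force: [-0.5, 0.3, -0.5]
finger_gap: 0.0654
finger_force: 0.0
```

arm_command(deltas=[{"slide": [0, 0, 20], "rot": [0, 0, 0], "gripper": 60}, {"slide": [0, 0, 20], "rot": [0, 0, 0], "gripper": 60}, {"slide": [0, 0, 20], "rot": [0, 0, 0], "gripper": 60}, {"slide": [0, 0, 20], "rot": [0, 0, 0], "gripper": 60}])

```text
clock: 3.9
ee_pos: [0.4974, -0.2003, 0.1687]
tool_rot: [0.0, 0.299, 0.954, 0.0]
wrist_force: [0.2, -0.4, 0.2]
finger_gap: 0.0652
finger_force: 0.0
```

```bash
python3 - <<'E'
from h import *
plan((.497,-.202,.094,55)); print(sense()['joints'].round(2))
cs=[shot("top"),shot("side")]
o=[]
for c in cs:
    p=proj(c,[.497,-.21,.1])[0].astype(int); o.append(cv2.resize(c["image"][p[1]-45:p[1]+35,p[0]-45:p[0]+55],None,fx=4,fy=4,interpolation=cv2.INTER_CUBIC))
cv2.imwrite("pics/pre.png",np.hstack(o)[:,:,::-1])
E
```

```text
now [ 0.4974 -0.2003  0.1687] psi 55.2
slide [-0.7 -1.7 74.7] rz 0.003
[-0.29  0.32  0.67  2.01 -0.25  0.89  1.48]
```

View pics/pre.png

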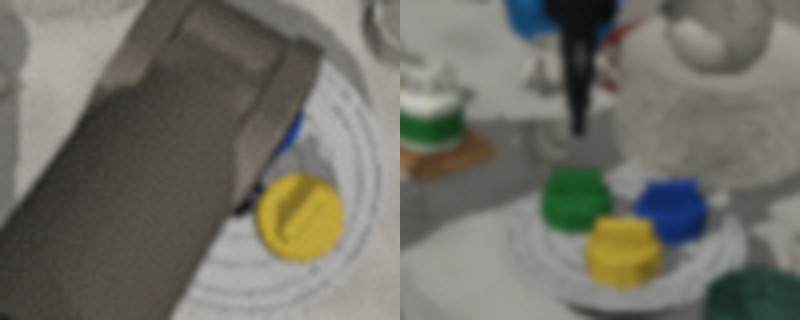

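The side crop shows the fingers directly above the green bar (577,130 over 578,175). I descend.

arm_command(deltas=[{"slide": [0, 0, 25], "rot": [0, 0, 0], "gripper": 60}, {"slide": [0, 0, 25], "rot": [0, 0, 0], "gripper": 60}, {"slide": [0, -1, 15], "rot": [0, 0, 0], "gripper": 60}, {"slide": [0, 0, 8], "rot": [0, 0, 0], "gripper": 60}, {"slide": [0, 0, 0], "rot": [0, 0, 0], "gripper": 60}])

```text
clock: 4.5
ee_pos: [0.4966, -0.2013, 0.0962]
tool_rot: [-0.0, 0.299, 0.954, -0.0]
wrist_force: [-0.3, 0.4, 0.1]
finger_gap: 0.065
finger_force: 0.0
```

arm_command(deltas=[{"gripper": 180, "slide": [0, 0, 0], "rot": [0, 0, 0]}, {"gripper": 180, "slide": [0, 0, 0], "rot": [0, 0, 0]}, {"gripper": 180, "slide": [0, 0, 0], "rot": [0, 0, 0]}, {"gripper": 180, "slide": [0, 0, 0], "rot": [0, 0, 0]}, {"gripper": 240, "slide": [0, 0, 0], "rot": [0, 0, 0]}, {"gripper": 255, "slide": [0, 0, 0], "rot": [0, 0, 0]}, {"gripper": 255, "slide": [0, 0, 0], "rot": [0, 0, 0]}, {"gripper": 255, "slide": [0, 0, 0], "rot": [0, 0, 0]}], newtons=40)

```text
clock: 5.3
ee_pos: [0.497, -0.2012, 0.0967]
tool_rot: [0.0, 0.299, 0.954, 0.0]
wrist_force: [-1.9, 0.9, 6.7]
finger_gap: 0.0128
finger_force: 39.7
```

arm_command(deltas=[{"gripper": 255, "slide": [0, 0, -10], "rot": [0, 0, 0]}, {"gripper": 255, "slide": [0, 0, -25], "rot": [0, 0, 0]}, {"gripper": 255, "slide": [0, 0, -40], "rot": [0, 0, 0]}, {"gripper": 255, "slide": [0, 0, -40], "rot": [0, 0, 0]}, {"gripper": 255, "slide": [0, 0, -40], "rot": [0, 0, 0]}])

```text
clock: 5.8
ee_pos: [0.4961, -0.2014, 0.2533]
tool_rot: [-0.0, 0.3, 0.954, -0.0]
wrist_force: [0.3, 0.1, -0.7]
finger_gap: 0.0128
finger_force: 39.3
```

```bash
python3 -c "
from h import *
s=sense();print(s['finger_gap'],s['wrist_force'].round(1))
plan((.4955,.1004,.25,55.2),(.4955,.1004,.16,55.2))"
```

```text
0.012823119074855793 [ 0.3  0.1 -0.7]
now [ 0.4961 -0.2014  0.2533] psi 55.1
slide [173.  247.3   3.3] rz -0.001
slide [ 0.  0. 90.] rz -0.0
```

arm_command(deltas=[{"gripper": 255, "slide": [21.6, 30.9, 0], "rot": [0, 0, 0]}, {"gripper": 255, "slide": [21.6, 30.9, 0], "rot": [0, 0, 0]}, {"gripper": 255, "slide": [21.6, 30.9, 0], "rot": [0, 0, 0]}, {"gripper": 255, "slide": [21.6, 30.9, 0], "rot": [0, 0, 0]}, {"gripper": 255, "slide": [21.6, 30.9, 0], "rot": [0, 0, 0]}, {"gripper": 255, "slide": [21.6, 30.9, 0], "rot": [0, 0, 0]}, {"gripper": 255, "slide": [21.6, 30.9, 0], "rot": [0, 0, 0]}, {"gripper": 255, "slide": [21.6, 30.9, 0], "rot": [0, 0, 0]}])

```text
clock: 6.6
ee_pos: [0.4957, 0.1017, 0.2519]
tool_rot: [0.0, 0.299, 0.954, 0.0]
wrist_force: [0.8, 0.4, -3.2]
finger_gap: 0.013
finger_force: 39.4
```

arm_command(deltas=[{"gripper": 255, "slide": [0, 0, 25], "rot": [0, 0, 0]}, {"gripper": 255, "slide": [0, 0, 20], "rot": [0, 0, 0]}, {"gripper": 255, "slide": [0, 0, 0], "rot": [0, 0, 0]}, {"gripper": 255, "slide": [0, 0, 0], "rot": [0, 0, 0]}])

```text
clock: 7.0
ee_pos: [0.4961, 0.1001, 0.207]
tool_rot: [-0.0, 0.3, 0.954, -0.0]
wrist_force: [0.6, -1.0, -1.2]
finger_gap: 0.0131
finger_force: 39.4
```

```bash
python3 - <<'E'
from h import *
plan((.4955,.1004,.16,55.2))
cs=[shot("top"),shot("side")]
import pickle; pickle.dump(cs,open("c1.pkl","wb"))
p0,a=pose(); z=p0[2]-.0367
v,f,k=fitlid(cs[1:],"green",z,p0[:2]); print("side",v.round(4),f,k)
o=[]
for c in cs:
    p=proj(c,[.497,.1,.14])[0].astype(int); o.append(cv2.resize(c["image"][p[1]-40:p[1]+40,p[0]-45:p[0]+45],None,fx=4.4,fy=4.4,interpolation=cv2.INTER_CUBIC))
cv2.imwrite("pics/over.png",np.hstack(o)[:,:,::-1])
E
```

```text
now [0.4961 0.1001 0.207 ] psi 55.1
slide [ 0.7 -0.1 47. ] rz -0.001
side [0.4968 0.1074 1.0469] 59.450980392156865 [np.int64(139)]
```

View pics/over.png

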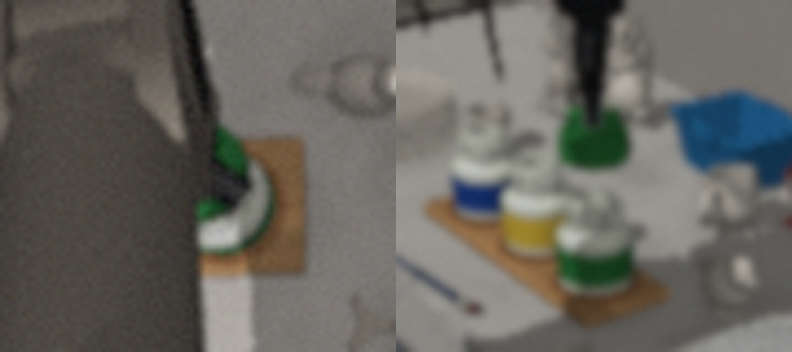

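The held green lid is upright above its jar. The side view (lid relative to jar) and the top view agree to about 2 mm, giving a target of about (0.497, 0.101). I descend.

arm_command(deltas=[{"gripper": 255, "slide": [0, 1, 20], "rot": [0, 0, 0]}, {"gripper": 255, "slide": [0, 0, 20], "rot": [0, 0, 0]}, {"gripper": 255, "slide": [0, 0, 3], "rot": [0, 0, 0]}, {"gripper": 255, "slide": [0, 0, 3], "rot": [0, 0, 0]}, {"gripper": 255, "slide": [0, 0, 3], "rot": [0, 0, 0]}, {"gripper": 255, "slide": [0, 0, 2], "rot": [0, 0, 0]}, {"gripper": 255, "slide": [0, 0, 2], "rot": [0, 0, 0]}, {"gripper": 255, "slide": [0, 0, 0], "rot": [0, 0, 0]}])

```text
clock: 7.9
ee_pos: [0.4967, 0.1013, 0.1534]
tool_rot: [0.0, 0.299, 0.954, 0.0]
wrist_force: [-0.2, 0.8, -1.3]
finger_gap: 0.013
finger_force: 39.4
```

arm_command(deltas=[{"gripper": 255, "slide": [0, 0, 2], "rot": [0, 0, 0]}, {"gripper": 255, "slide": [0, 0, 1], "rot": [0, 0, 0]}, {"gripper": 255, "slide": [0, 0, 0], "rot": [0, 0, 0]}])

```text
clock: 8.2
ee_pos: [0.4966, 0.1012, 0.1502]
tool_rot: [-0.0, 0.299, 0.954, -0.0]
wrist_force: [0.7, 1.1, -1.5]
finger_gap: 0.0131
finger_force: 39.4
```

arm_command(deltas=[{"gripper": 255, "slide": [0, 0, 2], "rot": [0, 0, 0]}, {"gripper": 255, "slide": [0, 0, 0], "rot": [0, 0, 0]}])

```text
clock: 8.4
ee_pos: [0.4965, 0.1013, 0.1481]
tool_rot: [-0.0, 0.299, 0.954, -0.0]
wrist_force: [-0.0, 0.4, -1.4]
finger_gap: 0.0132
finger_force: 39.4
```

arm_command(deltas=[{"gripper": 255, "slide": [0, 0, 2], "rot": [0, 0, 0]}, {"gripper": 255, "slide": [0, 0, 0], "rot": [0, 0, 0]}])

```text
clock: 8.6
ee_pos: [0.4969, 0.1014, 0.1465]
tool_rot: [0.0, 0.299, 0.954, 0.0]
wrist_force: [-1.2, -0.8, 5.2]
finger_gap: 0.0132
finger_force: 40.4
```

Contact at TCP z = 0.1465, so the lid rests on the thread. I loosen to a fork and turn CCW, watching the torque.

arm_command(deltas=[{"gripper": 204, "slide": [0, 0, 0], "rot": [0, 0, 0]}, {"gripper": 204, "slide": [0, 0, 0], "rot": [0, 0, 0]}, {"gripper": 204, "slide": [0, 0, 0], "rot": [0, 0, -0.1]}, {"gripper": 204, "slide": [0, 0, 0], "rot": [0, 0, -0.1]}, {"gripper": 204, "slide": [0, 0, 0], "rot": [0, 0, -0.1]}, {"gripper": 204, "slide": [0, 0, 0], "rot": [0, 0, -0.1]}, {"gripper": 204, "slide": [0, 0, 0], "rot": [0, 0, 0]}])

```text
clock: 9.3
ee_pos: [0.4975, 0.1015, 0.1471]
tool_rot: [0.001, 0.102, 0.995, 0.001]
wrist_force: [-0.2, 0.9, 6.1]
finger_gap: 0.0166
finger_force: 4.3
```

```bash
cat >> h.py <<'E'
def feel():
    s=sense(); print("F",s["wrist_force"].round(1),"T",s["wrist_torque"].round(3),"gap",round(s["finger_gap"]*1000,1),"psi",round(pose()[1],1),"z",s["ee_pos"].round(4))
def lidz(xy,col,th=None,base=.016):
    """height above jar of lid seen by side camera: best fit over x,y,z offset along image vertical"""
    c=shot("side"); p=proj(c,[xy[0],xy[1],.12])[0]; w=24
    m=cmask(c,col,(p[0]-w,p[1]-w,p[0]+w,p[1]+6)); ys,xs=np.nonzero(m); print(col,"lid px",m.sum(),"rows",ys.min(),np.percentile(ys,[2,98]),"mean",ys.mean().round(2),xs.mean().round(2)); return c,m
E
python3 -c "
from h import *
feel(); lidz((.497,.101),'green')"
```

```text
F [-0.2  0.9  6.1] T [ 0.186 -0.003 -0.085] gap 16.6 psi 78.3 z [0.4975 0.1015 0.1471]
green lid px 138 rows 162 [163. 174.] mean 168.96 214.46
```

arm_command(deltas=[{"gripper": 198, "slide": [0, 0, -4], "rot": [0, 0, 0]}, {"gripper": 198, "slide": [0, 0, 0], "rot": [0, 0, 0]}, {"gripper": 198, "slide": [0, 0, 0], "rot": [0, 0, -0.1]}, {"gripper": 198, "slide": [0, 0, 0], "rot": [0, 0, -0.1]}, {"gripper": 198, "slide": [0, 0, 0], "rot": [0, 0, -0.1]}, {"gripper": 198, "slide": [0, 0, 0], "rot": [0, 0, 0]}])

```text
clock: 9.95
ee_pos: [0.4967, 0.1012, 0.1504]
tool_rot: [0.0, -0.047, 0.999, 0.0]
wrist_force: [-0.2, -0.1, 0.1]
finger_gap: 0.0191
finger_force: 0.0
```

```bash
python3 -c "
from h import *
feel(); lidz((.497,.101),'green')"
```

```text
F [-0.2 -0.1  0.1] T [-0.02   0.031  0.018] gap 19.1 psi 95.4 z [0.4967 0.1012 0.1504]
green lid px 149 rows 162 [163. 175.] mean 169.49 214.51
```

arm_command(deltas=[{"gripper": 198, "slide": [0, 0, 0], "rot": [0, 0, -0.1]}, {"gripper": 198, "slide": [0, 0, 0], "rot": [0, 0, -0.1]}, {"gripper": 198, "slide": [0, 0, 0], "rot": [0, 0, -0.1]}, {"gripper": 198, "slide": [0, 0, 0], "rot": [0, 0, 0]}])

```text
clock: 10.4
ee_pos: [0.4965, 0.1013, 0.1502]
tool_rot: [-0.0, -0.194, 0.981, 0.0]
wrist_force: [0.4, 1.0, -0.0]
finger_gap: 0.0191
finger_force: 0.5
```

```bash
python3 -c "
from h import *
feel(); lidz((.497,.101),'green')"
```

```text
F [ 0.4  1.  -0. ] T [0.137 0.07  0.   ] gap 19.1 psi 112.4 z [0.4965 0.1013 0.1502]
green lid px 136 rows 164 [165. 175.] mean 170.46 214.35
```

arm_command(deltas=[{"gripper": 198, "slide": [0, 0, 0], "rot": [0, 0, -0.1]}, {"gripper": 198, "slide": [0, 0, 0], "rot": [0, 0, -0.1]}, {"gripper": 198, "slide": [0, 0, 0], "rot": [0, 0, 0]}])

```text
clock: 10.75
ee_pos: [0.4963, 0.1013, 0.1502]
tool_rot: [-0.0, -0.29, 0.957, 0.0]
wrist_force: [-2.8, 1.1, 3.0]
finger_gap: 0.0192
finger_force: 19.2
```

```bash
python3 -c "
from h import *
feel(); lidz((.497,.101),'green')"
```

```text
F [-2.8  1.1  3. ] T [ 0.369  0.695 -0.58 ] gap 19.2 psi 123.8 z [0.4963 0.1013 0.1502]
green lid px 134 rows 164 [165. 175.] mean 170.53 214.36
```

The stop torque appeared (-0.58 N·m) and the lid image moved down about 1.5 px (about 8 mm), so it has dropped. I back off, lower, and turn CW.

arm_command(deltas=[{"gripper": 198, "slide": [0, 0, 0], "rot": [0, 0, 0.12]}, {"gripper": 198, "slide": [0, 0, 6], "rot": [0, 0, 0.08]}, {"gripper": 198, "slide": [0, 0, 5], "rot": [0, 0, 0]}, {"gripper": 198, "slide": [0, 0, 0], "rot": [0, 0, 0]}])

```text
clock: 11.2
ee_pos: [0.4963, 0.1013, 0.1387]
tool_rot: [-0.0, -0.195, 0.981, -0.0]
wrist_force: [-0.4, -0.1, 0.7]
finger_gap: 0.0192
finger_force: 0.3
```

```bash
python3 -c "
from h import *
feel(); lidz((.497,.101),'green')"
```

```text
F [-0.4 -0.1  0.7] T [ 0.142  0.01  -0.038] gap 19.2 psi 112.5 z [0.4963 0.1013 0.1387]
green lid px 131 rows 163 [164. 175.] mean 170.56 214.24
```

arm_command(deltas=[{"gripper": 204, "slide": [0, 0, 0], "rot": [0, 0, 0.12]}, {"gripper": 204, "slide": [0, 0, 0], "rot": [0, 0, 0.12]}, {"gripper": 204, "slide": [0, 0, 0], "rot": [0, 0, 0.12]}, {"gripper": 204, "slide": [0, 0, 0], "rot": [0, 0, 0.12]}, {"gripper": 204, "slide": [0, 0, 0], "rot": [0, 0, 0]}])

```text
clock: 11.75
ee_pos: [0.4968, 0.1012, 0.1395]
tool_rot: [0.0, 0.045, 0.999, -0.0]
wrist_force: [0.8, -0.3, 0.4]
finger_gap: 0.0172
finger_force: 0.0
```

```bash
python3 -c "
from h import *
feel(); lidz((.497,.101),'green')"
```

```text
F [ 0.8 -0.3  0.4] T [-0.025  0.027  0.001] gap 17.2 psi 84.9 z [0.4968 0.1012 0.1395]
green lid px 127 rows 164 [165. 175.] mean 170.83 214.24
```

arm_command(deltas=[{"gripper": 204, "slide": [0, 0, 1], "rot": [0, 0, 0.12]}, {"gripper": 204, "slide": [0, 0, 1], "rot": [0, 0, 0.12]}, {"gripper": 204, "slide": [0, 0, 1], "rot": [0, 0, 0.12]}, {"gripper": 204, "slide": [0, 0, 0], "rot": [0, 0, 0.1]}, {"gripper": 204, "slide": [0, 0, 0], "rot": [0, 0, 0]}])

```text
clock: 12.3
ee_pos: [0.4967, 0.1013, 0.1364]
tool_rot: [0.0, 0.27, 0.963, -0.0]
wrist_force: [0.8, -0.2, -0.1]
finger_gap: 0.017
finger_force: 0.0
```

```bash
python3 -c "
from h import *
feel()"
```

```text
F [ 0.8 -0.2 -0.1] T [-0.007 -0.035 -0.013] gap 17.0 psi 58.7 z [0.4967 0.1013 0.1364]
```

arm_command(deltas=[{"gripper": 204, "slide": [0, 0, 0], "rot": [0, 0, 0.08]}, {"gripper": 204, "slide": [0, 0, 0], "rot": [0, 0, 0]}])

```text
clock: 12.5
ee_pos: [0.4966, 0.1013, 0.1363]
tool_rot: [-0.0, 0.307, 0.952, -0.0]
wrist_force: [-0.0, 0.2, -1.2]
finger_gap: 0.017
finger_force: 0.0
```

```bash
python3 -c "
from h import *
feel()"
```

```text
F [-0.   0.2 -1.2] T [-0.015 -0.006  0.018] gap 17.0 psi 54.2 z [0.4966 0.1013 0.1363]
```

arm_command(deltas=[{"gripper": 204, "slide": [0, 0, 0], "rot": [0, 0, 0.1]}, {"gripper": 204, "slide": [0, 0, 0], "rot": [0, 0, 0]}])

```text
clock: 12.7
ee_pos: [0.4966, 0.1012, 0.1363]
tool_rot: [-0.0, 0.355, 0.935, -0.0]
wrist_force: [-0.5, 0.4, 0.7]
finger_gap: 0.0174
finger_force: 0.0
```

```bash
python3 -c "
from h import *
feel();lidz((.497,.101),'green')"
```

```text
F [-0.5  0.4  0.7] T [-0.007 -0.012  0.006] gap 17.4 psi 48.5 z [0.4966 0.1012 0.1363]
green lid px 120 rows 165 [166. 175.] mean 171.09 214.48
```

arm_command(deltas=[{"gripper": 204, "slide": [0, 0, 0], "rot": [0, 0, 0.1]}, {"gripper": 204, "slide": [0, 0, 0], "rot": [0, 0, 0]}])

```text
clock: 12.95
ee_pos: [0.4966, 0.1012, 0.1363]
tool_rot: [0.0, 0.401, 0.916, -0.0]
wrist_force: [1.0, 0.3, -0.4]
finger_gap: 0.0173
finger_force: 0.0
```

```bash
python3 -c "
from h import *
feel()"
```

```text
F [ 1.   0.3 -0.4] T [-0.012  0.01   0.021] gap 17.3 psi 42.7 z [0.4966 0.1012 0.1363]
```

arm_command(deltas=[{"gripper": 204, "slide": [0, 0, 0], "rot": [0, 0, 0.08]}, {"gripper": 204, "slide": [0, 0, 0], "rot": [0, 0, 0]}])

```text
clock: 13.15
ee_pos: [0.4966, 0.1013, 0.1363]
tool_rot: [-0.0, 0.437, 0.9, -0.0]
wrist_force: [0.1, -0.1, 0.4]
finger_gap: 0.0172
finger_force: 0.0
```

```bash
python3 -c "
from h import *
feel();lidz((.497,.101),'green')"
```

```text
F [ 0.1 -0.1  0.4] T [ 0.041 -0.028  0.039] gap 17.2 psi 38.2 z [0.4966 0.1013 0.1363]
green lid px 117 rows 166 [166. 175.] mean 171.21 214.48
```

arm_command(deltas=[{"gripper": 204, "slide": [0, 0, 0], "rot": [0, 0, 0.08]}, {"gripper": 204, "slide": [0, 0, 0], "rot": [0, 0, 0]}])

```text
clock: 13.4
ee_pos: [0.4966, 0.1013, 0.1363]
tool_rot: [-0.0, 0.473, 0.881, -0.0]
wrist_force: [-0.0, 0.7, -0.3]
finger_gap: 0.0171
finger_force: 0.0
```

```bash
python3 -c "
from h import *
feel()"
```

```text
F [-0.   0.7 -0.3] T [-0.026 -0.025  0.036] gap 17.1 psi 33.6 z [0.4966 0.1013 0.1363]
```

arm_command(deltas=[{"gripper": 204, "slide": [0, 0, 0], "rot": [0, 0, 0.06]}, {"gripper": 204, "slide": [0, 0, 0], "rot": [0, 0, 0]}])

```text
clock: 13.6
ee_pos: [0.4966, 0.1013, 0.1363]
tool_rot: [-0.0, 0.499, 0.867, -0.0]
wrist_force: [0.2, -0.1, 0.0]
finger_gap: 0.0173
finger_force: 0.0
```

```bash
python3 -c "
from h import *
feel()"
```

```text
F [ 0.2 -0.1  0. ] T [ 0.001 -0.014  0.064] gap 17.3 psi 30.2 z [0.4966 0.1013 0.1363]
```

arm_command(deltas=[{"gripper": 204, "slide": [0, 0, 0], "rot": [0, 0, 0.06]}, {"gripper": 204, "slide": [0, 0, 0], "rot": [0, 0, 0]}])

```text
clock: 13.8
ee_pos: [0.4964, 0.1013, 0.1362]
tool_rot: [-0.0, 0.525, 0.851, -0.0]
wrist_force: [-1.3, -0.0, 0.0]
finger_gap: 0.0169
finger_force: 2.2
```

```bash
python3 -c "
from h import *
feel();lidz((.497,.101),'green')"
```

```text
F [-1.3 -0.   0. ] T [0.051 0.289 0.049] gap 16.9 psi 26.7 z [0.4964 0.1013 0.1362]
green lid px 117 rows 166 [166. 175.] mean 171.21 214.44
```

arm_command(deltas=[{"gripper": 204, "slide": [0, 0, 0], "rot": [0, 0, 0.04]}, {"gripper": 204, "slide": [0, 0, 0], "rot": [0, 0, 0]}])

```text
clock: 14.05
ee_pos: [0.4964, 0.1013, 0.1363]
tool_rot: [-0.0, 0.542, 0.841, -0.0]
wrist_force: [-2.3, 0.2, -0.7]
finger_gap: 0.0175
finger_force: 9.2
```

```bash
python3 -c "
from h import *
feel();lidz((.497,.101),'green')"
```

```text
F [-2.3  0.2 -0.7] T [0.076 0.448 0.287] gap 17.5 psi 24.4 z [0.4964 0.1013 0.1363]
green lid px 117 rows 165 [166. 175.] mean 171.2 214.38
```

Hard stop felt (0.29 N·m): green is home. I back off and leave.

arm_command(deltas=[{"gripper": 190, "slide": [0, 0, 0], "rot": [0, 0, -0.1]}, {"gripper": 120, "slide": [0, 0, 0], "rot": [0, 0, 0]}, {"gripper": 100, "slide": [0, 0, 0], "rot": [0, 0, 0]}, {"gripper": 60, "slide": [0, 0, -20], "rot": [0, 0, -0.15]}, {"gripper": 60, "slide": [0, 0, -30], "rot": [0, 0, -0.15]}, {"gripper": 60, "slide": [0, 0, -40], "rot": [0, 0, -0.15]}, {"gripper": 60, "slide": [0, 0, -40], "rot": [0, 0, 0]}])

```text
clock: 14.8
ee_pos: [0.4964, 0.1009, 0.2677]
tool_rot: [-0.0, 0.293, 0.956, -0.0]
wrist_force: [0.2, 1.1, 0.2]
finger_gap: 0.065
finger_force: 0.0
```

```bash
python3 - <<'E'
from h import *
cs=[shot("top"),shot("side")]
lidz((.497,.101),'green')
for col,n in(("blue",(.565,-.28)),("yellow",(.474,-.314))):
    for s in(cs,cs[:1]): v,f,k=fitlid(s,col,.058,n); print(col,v[:2].round(4),np.degrees(v[2]).round(1),round(f,1),k)
a,b=[c["image"] for c in cs]
A=cv2.resize(a[170:235,262:337],None,fx=6,fy=6,interpolation=cv2.INTER_CUBIC)
C=cv2.resize(b[150:215,170:235],(390,390),interpolation=cv2.INTER_CUBIC)
cv2.imwrite("pics/l2.png",np.hstack([A[:390],C])[:,-800:,::-1])
v=(.475,-.314); plan((.5,-.31,.26,55),(v[0],v[1],.26,55),(v[0],v[1],.094,55))
E
```

```text
green lid px 130 rows 165 [166. 175.] mean 170.79 214.27
blue [ 0.564  -0.2797] -35.0 99.9 [np.int64(356), np.int64(215)]
blue [ 0.5645 -0.2797] -52.6 42.8 [np.int64(356)]
yellow [ 0.4739 -0.3138] -25.9 56.4 [np.int64(384), np.int64(276)]
yellow [ 0.4743 -0.3141] -50.3 25.1 [np.int64(384)]
now [0.4978 0.1016 0.2687] psi 55.7
slide [-234.  -338.6    8.7] rz 0.011
slide [ 18.2 -17.6  -0. ] rz -0.0
slide [  0.   0. 166.] rz -0.0
```

View pics/l2.png

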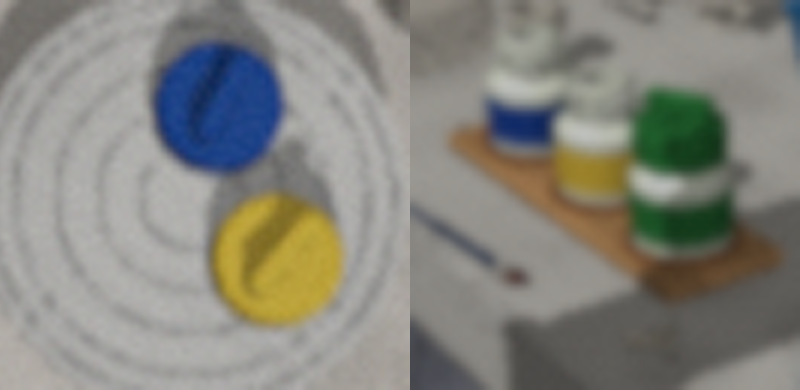

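Green sits level and seated on its jar (right crop, lid at about (678,130)). The blue and yellow lids are unmoved, with yellow's bar at about -37°. Next is yellow.

arm_command(deltas=[{"slide": [-27, -44.5, 0], "rot": [0, 0, 0], "gripper": 60}, {"slide": [-27, -44.5, 0], "rot": [0, 0, 0], "gripper": 60}, {"slide": [-27, -44.5, 0], "rot": [0, 0, 0], "gripper": 60}, {"slide": [-27, -44.5, 0], "rot": [0, 0, 0], "gripper": 60}, {"slide": [-27, -44.5, 0], "rot": [0, 0, 0], "gripper": 60}, {"slide": [-27, -44.5, 0], "rot": [0, 0, 0], "gripper": 60}, {"slide": [-27, -44.5, 5], "rot": [0, 0, 0], "gripper": 60}, {"slide": [-27, -44.5, 5], "rot": [0, 0, 0.02], "gripper": 60}])

```text
clock: 15.75
ee_pos: [0.4751, -0.2994, 0.256]
tool_rot: [-0.0, 0.304, 0.953, 0.0]
wrist_force: [1.4, 1.0, 1.0]
finger_gap: 0.0651
finger_force: 0.0
```

```bash
python3 -c "
from h import *
plan((.475,-.313,.094,53))"
```

```text
now [ 0.4751 -0.2994  0.256 ] psi 54.6
slide [ -7.8 -11.2 162. ] rz 0.027
```

arm_command(deltas=[{"slide": [-8, -11, 20], "rot": [0, 0, 0.02], "gripper": 60}, {"slide": [0, 0, 30], "rot": [0, 0, 0], "gripper": 60}, {"slide": [0, 0, 30], "rot": [0, 0, 0], "gripper": 60}, {"slide": [0, 0, 20], "rot": [0, 0, 0], "gripper": 60}, {"slide": [0, 0, 0], "rot": [0, 0, 0], "gripper": 60}])

```text
clock: 16.25
ee_pos: [0.474, -0.3105, 0.1537]
tool_rot: [-0.003, 0.314, 0.949, -0.0]
wrist_force: [-0.4, -0.2, 0.6]
finger_gap: 0.065
finger_force: 0.0
```

```bash
python3 -c "
from h import *
plan((.475,-.313,.096,53))"
```

```text
now [ 0.474  -0.3105  0.1537] psi 53.4
slide [-2.2 -1.4 57.7] rz 0.006
```

arm_command(deltas=[{"slide": [-1, -1, 25], "rot": [0, 0, 0], "gripper": 60}, {"slide": [0, 0, 20], "rot": [0, 0, 0], "gripper": 60}, {"slide": [0, 0, 11], "rot": [0, 0, 0], "gripper": 60}, {"slide": [0, 0, 0], "rot": [0, 0, 0], "gripper": 60}, {"slide": [0, 0, 0], "rot": [0, 0, 0], "gripper": 60}])

```text
clock: 16.75
ee_pos: [0.4763, -0.313, 0.1016]
tool_rot: [0.0, 0.314, 0.95, -0.0]
wrist_force: [-0.5, -1.4, 0.6]
finger_gap: 0.0655
finger_force: 0.0
```

arm_command(deltas=[{"gripper": 180, "slide": [0, 0, 0], "rot": [0, 0, 0]}, {"gripper": 180, "slide": [0, 0, 0], "rot": [0, 0, 0]}, {"gripper": 180, "slide": [0, 0, 0], "rot": [0, 0, 0]}, {"gripper": 180, "slide": [0, 0, 0], "rot": [0, 0, 0]}, {"gripper": 240, "slide": [0, 0, 0], "rot": [0, 0, 0]}, {"gripper": 255, "slide": [0, 0, 0], "rot": [0, 0, 0]}, {"gripper": 255, "slide": [0, 0, 0], "rot": [0, 0, 0]}, {"gripper": 255, "slide": [0, 0, 0], "rot": [0, 0, 0]}], newtons=40)

```text
clock: 17.55
ee_pos: [0.4763, -0.3129, 0.1011]
tool_rot: [0.0, 0.314, 0.95, -0.0]
wrist_force: [0.8, -0.3, 6.2]
finger_gap: 0.013
finger_force: 39.5
```

arm_command(deltas=[{"gripper": 255, "slide": [0, 0, -10], "rot": [0, 0, 0]}, {"gripper": 255, "slide": [0, 0, -25], "rot": [0, 0, 0]}, {"gripper": 255, "slide": [0, 0, -40], "rot": [0, 0, 0]}, {"gripper": 255, "slide": [0, 0, -40], "rot": [0, 0, 0]}, {"gripper": 255, "slide": [0, 0, -40], "rot": [0, 0, 0]}, {"gripper": 255, "slide": [0, 0, 0], "rot": [0, 0, 0]}])

```text
clock: 18.15
ee_pos: [0.4773, -0.3142, 0.2607]
tool_rot: [0.003, 0.314, 0.949, 0.0]
wrist_force: [0.7, -0.7, -2.4]
finger_gap: 0.0126
finger_force: 39.0
```

```bash
python3 -c "
from h import *
feel();p=pose()[0]
plan((.4912,.2162,.25,55.2))
c=shot('side');v,f,k=fitlid([c],'yellow',p[2]-.0387,p[:2]);print(v.round(4),p,f,k)"
```

```text
F [ 0.7 -0.7 -2.4] T [-0.023 -0.018  0.028] gap 12.6 psi 53.4 z [ 0.4773 -0.3142  0.2607]
now [ 0.4773 -0.3142  0.2607] psi 53.4
slide [304.9 434.2  10.7] rz -0.031
[ 0.4674 -0.3207 -0.7414] [ 0.4773224  -0.31416187  0.26073675] 39.0 [np.int64(296)]
```

arm_command(deltas=[{"gripper": 255, "slide": [25, 36, 0], "rot": [0, 0, 0]}, {"gripper": 255, "slide": [25, 36, 0], "rot": [0, 0, 0]}, {"gripper": 255, "slide": [25, 36, 0], "rot": [0, 0, 0]}, {"gripper": 255, "slide": [25, 36, 0], "rot": [0, 0, 0]}, {"gripper": 255, "slide": [25, 36, 0], "rot": [0, 0, 0]}, {"gripper": 255, "slide": [25, 36, 0], "rot": [0, 0, 0]}, {"gripper": 255, "slide": [25, 36, 0], "rot": [0, 0, 0]}, {"gripper": 255, "slide": [25, 36, 0], "rot": [0, 0, 0]}])

```text
clock: 19.0
ee_pos: [0.4857, 0.0395, 0.2548]
tool_rot: [-0.001, 0.313, 0.95, -0.0]
wrist_force: [0.7, 0.5, -2.1]
finger_gap: 0.0133
finger_force: 39.1
```

arm_command(deltas=[{"gripper": 255, "slide": [25, 36, 0], "rot": [0, 0, 0]}, {"gripper": 255, "slide": [25, 36, 0], "rot": [0, 0, 0]}, {"gripper": 255, "slide": [25, 36, 0], "rot": [0, 0, 0]}, {"gripper": 255, "slide": [25, 36, 0], "rot": [0, 0, 0]}, {"gripper": 255, "slide": [0, 0, 25], "rot": [0, 0, 0]}, {"gripper": 255, "slide": [0, 0, 15], "rot": [0, 0, 0]}, {"gripper": 255, "slide": [0, 0, 0], "rot": [0, 0, 0]}])

```text
clock: 19.7
ee_pos: [0.4904, 0.2123, 0.2128]
tool_rot: [-0.002, 0.313, 0.95, -0.002]
wrist_force: [-0.9, -0.5, -1.7]
finger_gap: 0.013
finger_force: 39.1
```

```bash
python3 -c "
from h import *
plan((.4908,.2161,.165,53.4))
p=pose()[0];c=shot('side');v,f,k=fitlid([c],'yellow',p[2]-.0431,p[:2]);print(v.round(4),p,f,k)"
```

```text
now [0.4904 0.2123 0.2128] psi 53.5
slide [ 2.   3.3 47.8] rz 0.001
[ 0.4867  0.2113 -0.5695] [0.49042804 0.2122743  0.21283647] 23.30196078431372 [np.int64(184)]
```

arm_command(deltas=[{"gripper": 255, "slide": [2, 3, 20], "rot": [0, 0, 0]}, {"gripper": 255, "slide": [0, 0, 20], "rot": [0, 0, 0]}, {"gripper": 255, "slide": [0, 0, 0], "rot": [0, 0, 0]}, {"gripper": 255, "slide": [0, 0, 3], "rot": [0, 0, 0]}, {"gripper": 255, "slide": [0, 0, 3], "rot": [0, 0, 0]}, {"gripper": 255, "slide": [0, 0, 2], "rot": [0, 0, 0]}, {"gripper": 255, "slide": [0, 0, 2], "rot": [0, 0, 0]}, {"gripper": 255, "slide": [0, 0, 0], "rot": [0, 0, 0]}])

```text
clock: 20.55
ee_pos: [0.4924, 0.2166, 0.1658]
tool_rot: [-0.0, 0.314, 0.95, 0.0]
wrist_force: [-0.5, -0.5, -2.2]
finger_gap: 0.0128
finger_force: 39.2
```

```bash
python3 -c "
from h import *
feel();plan((.4908,.2161,.152,53.4))"
```

```text
F [-0.5 -0.5 -2.2] T [0.023 0.005 0.035] gap 12.8 psi 53.5 z [0.4924 0.2166 0.1658]
now [0.4924 0.2166 0.1658] psi 53.5
slide [ 1.  -1.4 13.8] rz 0.001
```

arm_command(deltas=[{"gripper": 255, "slide": [0, -1, 3], "rot": [0, 0, 0]}, {"gripper": 255, "slide": [0, 0, 3], "rot": [0, 0, 0]}, {"gripper": 255, "slide": [0, 0, 2], "rot": [0, 0, 0]}, {"gripper": 255, "slide": [0, 0, 0], "rot": [0, 0, 0]}])

```text
clock: 20.95
ee_pos: [0.4917, 0.2157, 0.1574]
tool_rot: [-0.0, 0.314, 0.95, -0.0]
wrist_force: [-0.5, -0.6, -2.0]
finger_gap: 0.0128
finger_force: 39.2
```

arm_command(deltas=[{"gripper": 255, "slide": [0, 0, 2], "rot": [0, 0, 0]}, {"gripper": 255, "slide": [0, 0, 0], "rot": [0, 0, 0]}])

```text
clock: 21.15
ee_pos: [0.4918, 0.2158, 0.1555]
tool_rot: [-0.0, 0.314, 0.95, -0.0]
wrist_force: [0.1, 0.5, -2.1]
finger_gap: 0.0128
finger_force: 39.2
```

arm_command(deltas=[{"gripper": 255, "slide": [0, 0, 2], "rot": [0, 0, 0]}, {"gripper": 255, "slide": [0, 0, 0], "rot": [0, 0, 0]}])

```text
clock: 21.35
ee_pos: [0.4918, 0.2158, 0.1535]
tool_rot: [-0.0, 0.314, 0.95, -0.0]
wrist_force: [0.3, -0.6, -1.7]
finger_gap: 0.0133
finger_force: 39.2
```

arm_command(deltas=[{"gripper": 255, "slide": [0, 0, 1.5], "rot": [0, 0, 0]}, {"gripper": 255, "slide": [0, 0, 0], "rot": [0, 0, 0]}])

```text
clock: 21.55
ee_pos: [0.4921, 0.216, 0.1525]
tool_rot: [0.0, 0.314, 0.95, 0.0]
wrist_force: [-1.2, 0.2, 5.0]
finger_gap: 0.013
finger_force: 40.1
```

arm_command(deltas=[{"gripper": 255, "slide": [0, 0, 1.5], "rot": [0, 0, 0]}, {"gripper": 255, "slide": [0, 0, 0], "rot": [0, 0, 0]}])

```text
clock: 21.75
ee_pos: [0.4925, 0.2163, 0.152]
tool_rot: [0.0, 0.314, 0.95, 0.001]
wrist_force: [-5.8, -1.1, 21.4]
finger_gap: 0.0134
finger_force: 42.6
```

arm_command(deltas=[{"gripper": 255, "slide": [0, 0, 1.5], "rot": [0, 0, 0]}, {"gripper": 255, "slide": [0, 0, 0], "rot": [0, 0, 0]}])

```text
clock: 21.95
ee_pos: [0.4931, 0.2164, 0.1514]
tool_rot: [0.001, 0.314, 0.949, 0.001]
wrist_force: [-7.7, -3.3, 36.1]
finger_gap: 0.013
finger_force: 45.1
```

Contact: origin about 93 mm up. I relieve the press, open to a fork and turn CCW.

arm_command(deltas=[{"gripper": 255, "slide": [0, 0, -3], "rot": [0, 0, 0]}, {"gripper": 200, "slide": [0, 0, 0], "rot": [0, 0, 0]}, {"gripper": 200, "slide": [0, 0, 0], "rot": [0, 0, 0]}, {"gripper": 200, "slide": [0, 0, 0], "rot": [0, 0, -0.1]}, {"gripper": 200, "slide": [0, 0, 0], "rot": [0, 0, -0.1]}, {"gripper": 200, "slide": [0, 0, 0], "rot": [0, 0, -0.1]}, {"gripper": 200, "slide": [0, 0, 0], "rot": [0, 0, 0]}])

```text
clock: 22.65
ee_pos: [0.4921, 0.2159, 0.1523]
tool_rot: [0.0, 0.166, 0.986, 0.0]
wrist_force: [-0.3, -0.3, 1.4]
finger_gap: 0.0186
finger_force: 0.9
```

```bash
python3 -c "
from h import *
feel(); lidz((.491,.216),'yellow')"
```

```text
F [-0.3 -0.3  1.4] T [0.124 0.007 0.014] gap 18.6 psi 70.8 z [0.4921 0.2159 0.1523]
yellow lid px 179 rows 154 [154. 167.] mean 160.83 201.5
```

arm_command(deltas=[{"gripper": 200, "slide": [0, 0, 0], "rot": [0, 0, -0.1]}, {"gripper": 200, "slide": [0, 0, 0], "rot": [0, 0, -0.1]}, {"gripper": 200, "slide": [0, 0, 0], "rot": [0, 0, -0.1]}, {"gripper": 200, "slide": [0, 0, 0], "rot": [0, 0, 0]}])

```text
clock: 23.1
ee_pos: [0.4917, 0.2156, 0.152]
tool_rot: [-0.0, 0.019, 1.0, -0.0]
wrist_force: [0.1, 0.5, 0.5]
finger_gap: 0.0183
finger_force: 0.0
```

```bash
python3 -c "
from h import *
feel(); lidz((.491,.216),'yellow')"
```

```text
F [0.1 0.5 0.5] T [ 0.046 -0.013  0.021] gap 18.3 psi 87.9 z [0.4917 0.2156 0.152 ]
yellow lid px 156 rows 156 [156. 167.] mean 161.99 201.67
```

arm_command(deltas=[{"gripper": 200, "slide": [0, 0, 2], "rot": [0, 0, -0.1]}, {"gripper": 200, "slide": [0, 0, 0], "rot": [0, 0, -0.08]}, {"gripper": 200, "slide": [0, 0, 0], "rot": [0, 0, 0]}])

```text
clock: 23.45
ee_pos: [0.4916, 0.216, 0.1502]
tool_rot: [-0.0, -0.07, 0.998, 0.0]
wrist_force: [-2.4, 2.3, 2.1]
finger_gap: 0.0189
finger_force: 6.2
```

```bash
python3 -c "
from h import *
feel(); lidz((.491,.216),'yellow')"
```

```text
F [-2.4  2.3  2.1] T [ 0.431  0.451 -0.135] gap 18.9 psi 98.0 z [0.4916 0.216  0.1502]
yellow lid px 157 rows 155 [156. 167.] mean 161.94 201.53
```

arm_command(deltas=[{"gripper": 200, "slide": [0, 0, 0], "rot": [0, 0, -0.1]}, {"gripper": 200, "slide": [0, 0, 0], "rot": [0, 0, 0]}])

```text
clock: 23.7
ee_pos: [0.4917, 0.216, 0.1503]
tool_rot: [-0.0, -0.12, 0.993, 0.0]
wrist_force: [-2.4, 1.6, 2.2]
finger_gap: 0.0186
finger_force: 19.0
```

```bash
python3 -c "
from h import *
feel(); lidz((.491,.216),'yellow')"
```

```text
F [-2.4  1.6  2.2] T [ 0.403  0.582 -0.458] gap 18.6 psi 103.7 z [0.4917 0.216  0.1503]
yellow lid px 155 rows 155 [156. 167.] mean 162.05 201.4
```

Same stop signature as green. I back off, lower, and turn CW.

arm_command(deltas=[{"gripper": 198, "slide": [0, 0, 0], "rot": [0, 0, 0.12]}, {"gripper": 198, "slide": [0, 0, 5], "rot": [0, 0, 0.1]}, {"gripper": 198, "slide": [0, 0, 6], "rot": [0, 0, 0]}, {"gripper": 204, "slide": [0, 0, 0], "rot": [0, 0, 0.12]}, {"gripper": 204, "slide": [0, 0, 0], "rot": [0, 0, 0.12]}, {"gripper": 204, "slide": [0, 0, 0], "rot": [0, 0, 0.12]}, {"gripper": 204, "slide": [0, 0, 0], "rot": [0, 0, 0.12]}, {"gripper": 204, "slide": [0, 0, 0], "rot": [0, 0, 0]}])

```text
clock: 24.55
ee_pos: [0.4917, 0.2156, 0.1389]
tool_rot: [-0.0, 0.228, 0.974, -0.0]
wrist_force: [0.4, 0.5, 0.6]
finger_gap: 0.0172
finger_force: 0.0
```

```bash
python3 -c "
from h import *
feel(); lidz((.491,.216),'yellow')"
```

```text
F [0.4 0.5 0.6] T [ 0.036  0.016 -0.009] gap 17.2 psi 63.7 z [0.4917 0.2156 0.1389]
yellow lid px 147 rows 156 [157. 167.] mean 162.35 201.52
```

arm_command(deltas=[{"gripper": 204, "slide": [0, 0, 1], "rot": [0, 0, 0.1]}, {"gripper": 204, "slide": [0, 0, 1], "rot": [0, 0, 0.1]}, {"gripper": 204, "slide": [0, 0, 1], "rot": [0, 0, 0]}])

```text
clock: 24.9
ee_pos: [0.4921, 0.2158, 0.1362]
tool_rot: [0.0, 0.322, 0.947, 0.0]
wrist_force: [-0.1, 0.0, -0.2]
finger_gap: 0.0173
finger_force: 0.0
```

```bash
python3 -c "
from h import *
feel(); lidz((.491,.216),'yellow')"
```

```text
F [-0.1  0.  -0.2] T [ 0.059  0.005 -0.06 ] gap 17.3 psi 52.4 z [0.4921 0.2158 0.1362]
yellow lid px 149 rows 156 [156. 167.] mean 162.25 201.59
```

Lid height is going down as expected; I continue.

arm_command(deltas=[{"gripper": 204, "slide": [0, 0, 0], "rot": [0, 0, 0.1]}, {"gripper": 204, "slide": [0, 0, 0], "rot": [0, 0, 0.1]}, {"gripper": 204, "slide": [0, 0, 0], "rot": [0, 0, 0]}])

```text
clock: 25.25
ee_pos: [0.4917, 0.2157, 0.1361]
tool_rot: [-0.0, 0.415, 0.91, -0.0]
wrist_force: [0.2, -0.1, 0.0]
finger_gap: 0.0169
finger_force: 0.0
```

```bash
python3 -c "
from h import *
feel(); lidz((.491,.216),'yellow')"
```

```text
F [ 0.2 -0.1  0. ] T [ 0.025 -0.044 -0.013] gap 16.9 psi 41.0 z [0.4917 0.2157 0.1361]
yellow lid px 145 rows 156 [157. 167.] mean 162.34 201.58
```

arm_command(deltas=[{"gripper": 204, "slide": [0, 0, 0], "rot": [0, 0, 0.09]}, {"gripper": 204, "slide": [0, 0, 0], "rot": [0, 0, 0]}])

```text
clock: 25.5
ee_pos: [0.4918, 0.2157, 0.1362]
tool_rot: [-0.0, 0.455, 0.89, -0.0]
wrist_force: [0.2, 0.6, 0.2]
finger_gap: 0.0174
finger_force: 0.0
```

```bash
python3 -c "
from h import *
feel(); lidz((.491,.216),'yellow')"
```

```text
F [0.2 0.6 0.2] T [ 0.025  0.051 -0.022] gap 17.4 psi 35.9 z [0.4918 0.2157 0.1362]
yellow lid px 146 rows 156 [157. 167.] mean 162.33 201.49
```

arm_command(deltas=[{"gripper": 204, "slide": [0, 0, 0], "rot": [0, 0, 0.06]}, {"gripper": 204, "slide": [0, 0, 0], "rot": [0, 0, 0]}])

```text
clock: 25.75
ee_pos: [0.4919, 0.2158, 0.1362]
tool_rot: [0.0, 0.481, 0.876, -0.0]
wrist_force: [0.6, 0.5, -0.2]
finger_gap: 0.0167
finger_force: 0.0
```

```bash
python3 -c "
from h import *
feel(); lidz((.491,.216),'yellow')"
```

```text
F [ 0.6  0.5 -0.2] T [ 0.017 -0.053  0.018] gap 16.7 psi 32.4 z [0.4919 0.2158 0.1362]
yellow lid px 143 rows 156 [157. 167.] mean 162.44 201.5
```

arm_command(deltas=[{"gripper": 204, "slide": [0, 0, 0], "rot": [0, 0, 0.1]}, {"gripper": 204, "slide": [0, 0, 0], "rot": [0, 0, 0]}])

```text
clock: 26.0
ee_pos: [0.4918, 0.2158, 0.1362]
tool_rot: [-0.0, 0.525, 0.851, -0.0]
wrist_force: [0.6, 0.1, 1.0]
finger_gap: 0.017
finger_force: 0.0
```

```bash
python3 -c "
from h import *
feel()"
```

```text
F [0.6 0.1 1. ] T [ 0.004 -0.049  0.007] gap 17.0 psi 26.6 z [0.4918 0.2158 0.1362]
```

arm_command(deltas=[{"gripper": 204, "slide": [0, 0, 0], "rot": [0, 0, 0.1]}, {"gripper": 204, "slide": [0, 0, 0], "rot": [0, 0, 0]}])

```text
clock: 26.2
ee_pos: [0.4918, 0.2158, 0.1362]
tool_rot: [0.0, 0.567, 0.824, -0.0]
wrist_force: [0.0, -0.4, -0.6]
finger_gap: 0.0172
finger_force: 0.0
```

```bash
python3 -c "
from h import *
feel()"
```

```text
F [ 0.  -0.4 -0.6] T [ 0.038 -0.025 -0.034] gap 17.2 psi 21.0 z [0.4918 0.2158 0.1362]
```

arm_command(deltas=[{"gripper": 204, "slide": [0, 0, 0], "rot": [0, 0, 0.06]}, {"gripper": 204, "slide": [0, 0, 0], "rot": [0, 0, 0]}])

```text
clock: 26.4
ee_pos: [0.4918, 0.2158, 0.1362]
tool_rot: [0.0, 0.591, 0.807, -0.0]
wrist_force: [0.3, -0.4, 0.8]
finger_gap: 0.0174
finger_force: 0.1
```

```bash
python3 -c "
from h import *
feel(); lidz((.491,.216),'yellow')"
```

```text
F [ 0.3 -0.4  0.8] T [-0.029  0.047 -0.034] gap 17.4 psi 17.6 z [0.4918 0.2158 0.1362]
yellow lid px 136 rows 157 [157. 167.] mean 162.63 201.63
```

arm_command(deltas=[{"gripper": 204, "slide": [0, 0, 0], "rot": [0, 0, 0.07]}, {"gripper": 204, "slide": [0, 0, 0], "rot": [0, 0, 0]}])

```text
clock: 26.65
ee_pos: [0.4918, 0.2158, 0.1362]
tool_rot: [0.0, 0.619, 0.785, -0.0]
wrist_force: [0.7, 0.7, 0.3]
finger_gap: 0.0171
finger_force: 0.0
```

```bash
python3 -c "
from h import *
feel()"
```

```text
F [0.7 0.7 0.3] T [ 0.033 -0.014  0.063] gap 17.1 psi 13.5 z [0.4918 0.2158 0.1362]
```

arm_command(deltas=[{"gripper": 204, "slide": [0, 0, 0], "rot": [0, 0, 0.07]}, {"gripper": 204, "slide": [0, 0, 0], "rot": [0, 0, 0]}])

```text
clock: 26.85
ee_pos: [0.4916, 0.2159, 0.1362]
tool_rot: [-0.0, 0.646, 0.763, -0.0]
wrist_force: [-1.6, 0.7, -0.0]
finger_gap: 0.0169
finger_force: 1.6
```

```bash
python3 -c "
from h import *
feel(); lidz((.491,.216),'yellow')"
```

```text
F [-1.6  0.7 -0. ] T [0.153 0.407 0.05 ] gap 16.9 psi 9.5 z [0.4916 0.2159 0.1362]
yellow lid px 132 rows 157 [157.62 167.  ] mean 162.8 201.7
```

Same signature as green just before the stop. One more small step.

arm_command(deltas=[{"gripper": 204, "slide": [0, 0, 0], "rot": [0, 0, 0.04]}, {"gripper": 204, "slide": [0, 0, 0], "rot": [0, 0, 0]}])

```text
clock: 27.1
ee_pos: [0.4915, 0.2159, 0.1362]
tool_rot: [-0.0, 0.661, 0.75, -0.0]
wrist_force: [-2.4, 0.4, 1.6]
finger_gap: 0.0171
finger_force: 5.7
```

```bash
python3 -c "
from h import *
feel(); lidz((.491,.216),'yellow')"
```

```text
F [-2.4  0.4  1.6] T [0.254 0.721 0.139] gap 17.1 psi 7.2 z [0.4915 0.2159 0.1362]
yellow lid px 129 rows 157 [157.56 167.  ] mean 162.88 201.7
```

arm_command(deltas=[{"gripper": 204, "slide": [0, 0, 0], "rot": [0, 0, 0.03]}, {"gripper": 204, "slide": [0, 0, 0], "rot": [0, 0, 0]}])

```text
clock: 27.35
ee_pos: [0.4916, 0.2159, 0.1362]
tool_rot: [-0.0, 0.673, 0.739, -0.0]
wrist_force: [-4.2, 0.7, 2.8]
finger_gap: 0.0168
finger_force: 12.7
```

```bash
python3 -c "
from h import *
feel(); lidz((.491,.216),'yellow')"
```

```text
F [-4.2  0.7  2.8] T [0.354 1.096 0.384] gap 16.8 psi 5.3 z [0.4916 0.2159 0.1362]
yellow lid px 130 rows 156 [157. 167.] mean 162.82 201.71
```

Hard stop (0.38 N·m): yellow is home. I leave and fetch blue.

arm_command(deltas=[{"gripper": 190, "slide": [0, 0, 0], "rot": [0, 0, -0.12]}, {"gripper": 120, "slide": [0, 0, 0], "rot": [0, 0, 0]}, {"gripper": 100, "slide": [0, 0, 0], "rot": [0, 0, 0]}, {"gripper": 60, "slide": [0, 0, -20], "rot": [0, 0, -0.15]}, {"gripper": 60, "slide": [0, 0, -30], "rot": [0, 0, -0.15]}, {"gripper": 60, "slide": [0, 0, -40], "rot": [0, 0, -0.15]}, {"gripper": 60, "slide": [0, 0, -40], "rot": [0, 0, -0.15]}, {"gripper": 60, "slide": [0, 0, 0], "rot": [0, 0, -0.15]}])

```text
clock: 28.2
ee_pos: [0.4941, 0.2163, 0.2711]
tool_rot: [0.002, 0.298, 0.955, 0.003]
wrist_force: [0.9, 0.5, -0.1]
finger_gap: 0.0654
finger_force: 0.0
```

```bash
python3 - <<'E'
from h import *
cs=[shot("top"),shot("side")]
v,f,k=fitlid(cs[:1],"blue",.058,(.565,-.28)); print(v[:2].round(4),np.degrees(v[2]).round(1),round(f,1),k)
a,b=[c["image"] for c in cs]
A=cv2.resize(a[170:235,262:337],None,fx=5,fy=5,interpolation=cv2.INTER_CUBIC)
C=cv2.resize(b[150:215,170:235],(325,325),interpolation=cv2.INTER_CUBIC)
cv2.imwrite("pics/l3.png",np.hstack([A,C])[:,:,::-1])
plan((.5,-.10,.26,55),(v[0]+.001,v[1]+.001,.26,62),(v[0],v[1],.098,65))
E
```

```text
[ 0.5654 -0.2796] -55.9 48.2 [np.int64(349)]
now [0.4923 0.2159 0.2672] psi 55.2
slide [-186.6 -255.     7.2] rz 0.004
slide [-156.9 -108.2   -0. ] rz -0.122
slide [  0.4  -1.4 162. ] rz -0.052
```

View pics/l3.png

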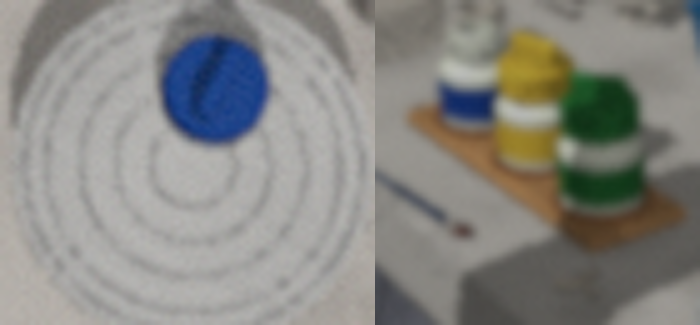

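Green and yellow sit level on their jars. Blue is unmoved on the wheel, with its bar at about -25°.

arm_command(deltas=[{"slide": [-29, -38, 0], "rot": [0, 0, 0], "gripper": 60}, {"slide": [-29, -38, 0], "rot": [0, 0, 0], "gripper": 60}, {"slide": [-29, -38, 0], "rot": [0, 0, 0], "gripper": 60}, {"slide": [-29, -38, 0], "rot": [0, 0, 0], "gripper": 60}, {"slide": [-29, -38, 0], "rot": [0, 0, 0], "gripper": 60}, {"slide": [-29, -38, 0], "rot": [0, 0, 0], "gripper": 60}, {"slide": [-29, -30, 0], "rot": [0, 0, 0], "gripper": 60}, {"slide": [-29, -20, 0], "rot": [0, 0, 0], "gripper": 60}])

```text
clock: 29.1
ee_pos: [0.5225, -0.1475, 0.2656]
tool_rot: [-0.0, 0.304, 0.953, -0.0]
wrist_force: [1.0, -0.0, 0.9]
finger_gap: 0.0651
finger_force: 0.0
```

arm_command(deltas=[{"slide": [-29, -25, 0], "rot": [0, 0, 0], "gripper": 60}, {"slide": [-29, -25, 0], "rot": [0, 0, 0], "gripper": 60}, {"slide": [-29, -25, 0], "rot": [0, 0, 0], "gripper": 60}, {"slide": [-15, -5, 0], "rot": [0, 0, -0.08], "gripper": 60}, {"slide": [0, 0, 0], "rot": [0, 0, -0.08], "gripper": 60}, {"slide": [0, 0, 0], "rot": [0, 0, 0], "gripper": 60}])

```text
clock: 29.7
ee_pos: [0.561, -0.2695, 0.2649]
tool_rot: [-0.001, 0.225, 0.974, -0.0]
wrist_force: [0.0, -0.5, 0.1]
finger_gap: 0.0651
finger_force: 0.0
```

```bash
python3 -c "
from h import *
plan((.566,-.279,.098,65))"
```

```text
now [ 0.561  -0.2695  0.2649] psi 64.0
slide [ -8.7  -6.4 166.9] rz -0.017
```

arm_command(deltas=[{"slide": [-8, -6, 20], "rot": [0, 0, 0], "gripper": 60}, {"slide": [0, 0, 30], "rot": [0, 0, 0], "gripper": 60}, {"slide": [0, 0, 30], "rot": [0, 0, 0], "gripper": 60}, {"slide": [0, 0, 25], "rot": [0, 0, 0], "gripper": 60}, {"slide": [0, 0, 0], "rot": [0, 0, 0], "gripper": 60}, {"slide": [0, 0, 0], "rot": [0, 0, 0], "gripper": 60}])

```text
clock: 30.3
ee_pos: [0.566, -0.2776, 0.1615]
tool_rot: [-0.0, 0.224, 0.975, -0.0]
wrist_force: [-0.6, -0.2, -1.1]
finger_gap: 0.0654
finger_force: 0.0
```

```bash
python3 -c "
from h import *
plan((.566,-.279,.098,65))"
```

```text
now [ 0.566  -0.2776  0.1615] psi 64.1
slide [-0.6 -1.3 63.5] rz -0.015
```

arm_command(deltas=[{"slide": [-1, -1, 25], "rot": [0, 0, 0], "gripper": 60}, {"slide": [0, 0, 25], "rot": [0, 0, 0], "gripper": 60}, {"slide": [0, 0, 12], "rot": [0, 0, 0], "gripper": 60}, {"slide": [0, 0, 0], "rot": [0, 0, 0], "gripper": 60}, {"slide": [0, 0, 0], "rot": [0, 0, 0], "gripper": 60}])

```text
clock: 30.8
ee_pos: [0.5672, -0.2795, 0.1006]
tool_rot: [0.001, 0.222, 0.975, -0.0]
wrist_force: [-0.4, -0.4, 0.8]
finger_gap: 0.065
finger_force: 0.0
```

arm_command(deltas=[{"gripper": 180, "slide": [0, 0, 0], "rot": [0, 0, 0]}, {"gripper": 180, "slide": [0, 0, 0], "rot": [0, 0, 0]}, {"gripper": 180, "slide": [0, 0, 0], "rot": [0, 0, 0]}, {"gripper": 180, "slide": [0, 0, 0], "rot": [0, 0, 0]}, {"gripper": 240, "slide": [0, 0, 0], "rot": [0, 0, 0]}, {"gripper": 255, "slide": [0, 0, 0], "rot": [0, 0, 0]}, {"gripper": 255, "slide": [0, 0, 0], "rot": [0, 0, 0]}, {"gripper": 255, "slide": [0, 0, 0], "rot": [0, 0, 0]}], newtons=40)

```text
clock: 31.6
ee_pos: [0.5668, -0.279, 0.0995]
tool_rot: [0.0, 0.222, 0.975, 0.0]
wrist_force: [-1.3, 1.1, 6.4]
finger_gap: 0.0132
finger_force: 39.4
```

arm_command(deltas=[{"gripper": 255, "slide": [0, 0, -10], "rot": [0, 0, 0]}, {"gripper": 255, "slide": [0, 0, -25], "rot": [0, 0, 0]}, {"gripper": 255, "slide": [0, 0, -40], "rot": [0, 0, 0]}, {"gripper": 255, "slide": [0, 0, -40], "rot": [0, 0, 0]}, {"gripper": 255, "slide": [0, 0, -40], "rot": [0, 0, 0]}, {"gripper": 255, "slide": [0, 0, 0], "rot": [0, 0, 0]}])

```text
clock: 32.2
ee_pos: [0.5681, -0.2807, 0.2599]
tool_rot: [0.004, 0.222, 0.975, -0.0]
wrist_force: [0.4, -0.4, -2.5]
finger_gap: 0.0131
finger_force: 39.4
```

```bash
python3 -c "
from h import *
feel();p=pose()[0]
plan((.4852,.3305,.25,64))
c=shot('side');v,f,k=fitlid([c],'blue',p[2]-.0387,p[:2]);print(v.round(4),p,f,k)"
```

```text
F [ 0.4 -0.4 -2.5] T [ 0.059  0.024 -0.004] gap 13.1 psi 64.3 z [ 0.5681 -0.2807  0.2599]
now [ 0.5681 -0.2807  0.2599] psi 64.3
slide [339.8 514.7   9.9] rz 0.005
[ 0.5654 -0.2803  0.0836] [ 0.56814317 -0.28067074  0.25985498] 59.55294117647059 [np.int64(232)]
```

arm_command(deltas=[{"gripper": 255, "slide": [24, 37, 0], "rot": [0, 0, 0]}, {"gripper": 255, "slide": [24, 37, 0], "rot": [0, 0, 0]}, {"gripper": 255, "slide": [24, 37, 0], "rot": [0, 0, 0]}, {"gripper": 255, "slide": [24, 37, 0], "rot": [0, 0, 0]}, {"gripper": 255, "slide": [24, 37, 0], "rot": [0, 0, 0]}, {"gripper": 255, "slide": [24, 37, 0], "rot": [0, 0, 0]}, {"gripper": 255, "slide": [24, 37, 0], "rot": [0, 0, 0]}, {"gripper": 255, "slide": [24, 37, 0], "rot": [0, 0, 0]}])

```text
clock: 33.05
ee_pos: [0.5206, 0.0726, 0.2535]
tool_rot: [-0.001, 0.222, 0.975, -0.0]
wrist_force: [1.0, 0.0, -2.2]
finger_gap: 0.013
finger_force: 39.5
```

arm_command(deltas=[{"gripper": 255, "slide": [25, 36, 0], "rot": [0, 0, 0]}, {"gripper": 255, "slide": [25, 36, 0], "rot": [0, 0, 0]}, {"gripper": 255, "slide": [25, 36, 0], "rot": [0, 0, 0]}, {"gripper": 255, "slide": [25, 36, 0], "rot": [0, 0, 0]}, {"gripper": 255, "slide": [24, 36, 0], "rot": [0, 0, 0]}, {"gripper": 255, "slide": [24, 36, 0], "rot": [0, 0, 0]}, {"gripper": 255, "slide": [0, 0, 0], "rot": [0, 0, 0]}])

```text
clock: 33.75
ee_pos: [0.4791, 0.3357, 0.2526]
tool_rot: [-0.001, 0.218, 0.976, -0.001]
wrist_force: [0.1, 0.1, -3.0]
finger_gap: 0.013
finger_force: 39.6
```

```bash
python3 -c "
from h import *
plan((.4855,.331,.17,64))"
```

```text
now [0.4791 0.3357 0.2526] psi 64.8
slide [-7.8 -1.6 82.6] rz 0.013
```

arm_command(deltas=[{"gripper": 255, "slide": [-8, -1.5, 20], "rot": [0, 0, 0.01]}, {"gripper": 255, "slide": [0, 0, 25], "rot": [0, 0, 0]}, {"gripper": 255, "slide": [0, 0, 20], "rot": [0, 0, 0]}, {"gripper": 255, "slide": [0, 0, 15], "rot": [0, 0, 0]}, {"gripper": 255, "slide": [0, 0, 0], "rot": [0, 0, 0]}, {"gripper": 255, "slide": [0, 0, 0], "rot": [0, 0, 0]}])

```text
clock: 34.35
ee_pos: [0.4886, 0.3247, 0.1744]
tool_rot: [-0.0, 0.227, 0.974, -0.0]
wrist_force: [-0.1, -0.9, -1.5]
finger_gap: 0.0125
finger_force: 39.6
```

```bash
python3 -c "
from h import *
plan((.4855,.331,.153,64))"
```

```text
now [0.4886 0.3247 0.1744] psi 63.8
slide [ 5.5  4.3 21.4] rz -0.004
```

arm_command(deltas=[{"gripper": 255, "slide": [5.5, 4, 0], "rot": [0, 0, 0]}, {"gripper": 255, "slide": [0, 0, 0], "rot": [0, 0, 0]}, {"gripper": 255, "slide": [0, 0, 0], "rot": [0, 0, 0]}, {"gripper": 255, "slide": [0, 0, 0], "rot": [0, 0, 0]}])

```text
clock: 34.75
ee_pos: [0.4853, 0.331, 0.1746]
tool_rot: [0.0, 0.227, 0.974, 0.0]
wrist_force: [0.2, -0.4, -1.6]
finger_gap: 0.013
finger_force: 39.6
```

arm_command(deltas=[{"gripper": 255, "slide": [0, 0, 4], "rot": [0, 0, 0]}, {"gripper": 255, "slide": [0, 0, 4], "rot": [0, 0, 0]}, {"gripper": 255, "slide": [0, 0, 4], "rot": [0, 0, 0]}, {"gripper": 255, "slide": [0, 0, 3], "rot": [0, 0, 0]}, {"gripper": 255, "slide": [0, 0, 0], "rot": [0, 0, 0]}])

```text
clock: 35.25
ee_pos: [0.4851, 0.3307, 0.1586]
tool_rot: [-0.0, 0.227, 0.974, -0.0]
wrist_force: [-0.3, -0.3, -2.5]
finger_gap: 0.0125
finger_force: 39.6
```

arm_command(deltas=[{"gripper": 255, "slide": [0, 0, 3], "rot": [0, 0, 0]}, {"gripper": 255, "slide": [0, 0, 0], "rot": [0, 0, 0]}])

```text
clock: 35.45
ee_pos: [0.4852, 0.3308, 0.1559]
tool_rot: [-0.0, 0.227, 0.974, -0.0]
wrist_force: [-0.4, -0.0, -2.0]
finger_gap: 0.013
finger_force: 39.6
```

arm_command(deltas=[{"gripper": 255, "slide": [0, 0, 2], "rot": [0, 0, 0]}, {"gripper": 255, "slide": [0, 0, 0], "rot": [0, 0, 0]}])

```text
clock: 35.65
ee_pos: [0.4852, 0.3308, 0.154]
tool_rot: [-0.0, 0.227, 0.974, -0.0]
wrist_force: [0.4, -0.3, -2.1]
finger_gap: 0.0132
finger_force: 39.6
```

arm_command(deltas=[{"gripper": 255, "slide": [0, 0, 1.5], "rot": [0, 0, 0]}, {"gripper": 255, "slide": [0, 0, 0], "rot": [0, 0, 0]}])

```text
clock: 35.85
ee_pos: [0.4852, 0.3309, 0.1526]
tool_rot: [-0.0, 0.227, 0.974, -0.0]
wrist_force: [0.2, 0.2, -2.0]
finger_gap: 0.0126
finger_force: 39.6
```

arm_command(deltas=[{"gripper": 255, "slide": [0, 0, 1.5], "rot": [0, 0, 0]}, {"gripper": 255, "slide": [0, 0, 0], "rot": [0, 0, 0]}])

```text
clock: 36.05
ee_pos: [0.4852, 0.3309, 0.1511]
tool_rot: [-0.0, 0.227, 0.974, -0.0]
wrist_force: [-0.1, -1.0, -1.8]
finger_gap: 0.0132
finger_force: 39.6
```

arm_command(deltas=[{"gripper": 255, "slide": [0, 0, 1.5], "rot": [0, 0, 0]}, {"gripper": 255, "slide": [0, 0, 0], "rot": [0, 0, 0]}])

```text
clock: 36.25
ee_pos: [0.4852, 0.3309, 0.1496]
tool_rot: [-0.0, 0.227, 0.974, -0.0]
wrist_force: [0.4, 0.0, -2.0]
finger_gap: 0.0133
finger_force: 39.6
```

arm_command(deltas=[{"gripper": 255, "slide": [0, 0, 1.5], "rot": [0, 0, 0]}, {"gripper": 255, "slide": [0, 0, 0], "rot": [0, 0, 0]}])

```text
clock: 36.45
ee_pos: [0.4852, 0.3309, 0.1481]
tool_rot: [-0.0, 0.227, 0.974, -0.0]
wrist_force: [0.1, -0.1, -2.4]
finger_gap: 0.0125
finger_force: 39.6
```

arm_command(deltas=[{"gripper": 255, "slide": [0, 0, 1.5], "rot": [0, 0, 0]}, {"gripper": 255, "slide": [0, 0, 0], "rot": [0, 0, 0]}])

```text
clock: 36.65
ee_pos: [0.4853, 0.3309, 0.1466]
tool_rot: [-0.0, 0.227, 0.974, -0.0]
wrist_force: [0.4, -0.6, -2.5]
finger_gap: 0.0128
finger_force: 39.6
```

```bash
python3 -c "
from h import *
feel(); lidz((.485,.331),'blue')"
```

```text
F [ 0.4 -0.6 -2.5] T [ 0.035 -0.086  0.005] gap 12.8 psi 63.8 z [0.4853 0.3309 0.1466]
blue lid px 128 rows 148 [149. 159.] mean 154.28 189.25
```

Very near the thread valley; I open to a fork and let it settle, then turn.

arm_command(deltas=[{"gripper": 200, "slide": [0, 0, 0], "rot": [0, 0, 0]}, {"gripper": 200, "slide": [0, 0, 0], "rot": [0, 0, 0]}, {"gripper": 200, "slide": [0, 0, 0], "rot": [0, 0, 0]}])

```text
clock: 37.0
ee_pos: [0.4854, 0.331, 0.1469]
tool_rot: [0.0, 0.227, 0.974, 0.0]
wrist_force: [0.4, -0.1, 0.9]
finger_gap: 0.0183
finger_force: 0.0
```

```bash
python3 -c "
from h import *
feel(); lidz((.485,.331),'blue')"
```

```text
F [ 0.4 -0.1  0.9] T [-0.03   0.007  0.008] gap 18.3 psi 63.8 z [0.4854 0.331  0.1469]
blue lid px 119 rows 150 [150. 159.] mean 154.83 189.28
```

arm_command(deltas=[{"gripper": 200, "slide": [0, 0, 0], "rot": [0, 0, -0.1]}, {"gripper": 200, "slide": [0, 0, -2], "rot": [0, 0, -0.1]}, {"gripper": 200, "slide": [0, 0, 0], "rot": [0, 0, -0.1]}, {"gripper": 200, "slide": [0, 0, 0], "rot": [0, 0, 0]}])

```text
clock: 37.45
ee_pos: [0.4854, 0.3309, 0.1489]
tool_rot: [0.0, 0.078, 0.997, 0.0]
wrist_force: [-0.6, 0.9, 0.9]
finger_gap: 0.0184
finger_force: 0.2
```

```bash
python3 -c "
from h import *
feel(); lidz((.485,.331),'blue')"
```

```text
F [-0.6  0.9  0.9] T [ 0.084 -0.009  0.045] gap 18.4 psi 81.1 z [0.4854 0.3309 0.1489]
blue lid px 123 rows 149 [150. 159.] mean 154.6 189.26
```

arm_command(deltas=[{"gripper": 200, "slide": [0, 0, 0], "rot": [0, 0, -0.1]}, {"gripper": 200, "slide": [0, 0, 0], "rot": [0, 0, -0.1]}, {"gripper": 200, "slide": [0, 0, 0], "rot": [0, 0, 0]}])

```text
clock: 37.8
ee_pos: [0.4853, 0.331, 0.1488]
tool_rot: [-0.0, -0.02, 1.0, 0.0]
wrist_force: [-0.0, 1.5, 1.2]
finger_gap: 0.0184
finger_force: 13.9
```

```bash
python3 -c "
from h import *
feel(); lidz((.485,.331),'blue')"
```

```text
F [-0.   1.5  1.2] T [ 0.283  0.158 -0.401] gap 18.4 psi 92.3 z [0.4853 0.331  0.1488]
blue lid px 122 rows 149 [150. 159.] mean 154.62 189.21
```

arm_command(deltas=[{"gripper": 200, "slide": [0, 0, 0], "rot": [0, 0, -0.1]}, {"gripper": 200, "slide": [0, 0, 0], "rot": [0, 0, -0.1]}, {"gripper": 200, "slide": [0, 0, 0], "rot": [0, 0, 0]}])

```text
clock: 38.15
ee_pos: [0.4854, 0.331, 0.1489]
tool_rot: [-0.0, -0.119, 0.993, 0.0]
wrist_force: [-0.7, 3.8, 2.4]
finger_gap: 0.0189
finger_force: 65.3
```

```bash
python3 -c "
from h import *
feel(); lidz((.485,.331),'blue')"
```

```text
F [-0.7  3.8  2.4] T [ 0.57   0.205 -2.121] gap 18.9 psi 103.6 z [0.4854 0.331  0.1489]
blue lid px 126 rows 148 [149. 159.] mean 154.54 189.33
```

It had already dropped and was at the stop, so I over-pressed. I back off at once.

arm_command(deltas=[{"gripper": 200, "slide": [0, 0, 0], "rot": [0, 0, 0.15]}, {"gripper": 200, "slide": [0, 0, 0], "rot": [0, 0, 0.15]}, {"gripper": 200, "slide": [0, 0, 4], "rot": [0, 0, 0.1]}, {"gripper": 200, "slide": [0, 0, 4], "rot": [0, 0, 0]}, {"gripper": 200, "slide": [0, 0, 0], "rot": [0, 0, 0]}])

```text
clock: 38.7
ee_pos: [0.4849, 0.3308, 0.14]
tool_rot: [-0.0, 0.078, 0.997, -0.001]
wrist_force: [0.0, -0.2, 1.1]
finger_gap: 0.0184
finger_force: 0.0
```

```bash
python3 -c "
from h import *
feel(); c,m=lidz((.485,.331),'blue')
cv2.imwrite('pics/b1.png',cv2.resize(c['image'][130:190,160:240],None,fx=8,fy=8,interpolation=cv2.INTER_CUBIC)[:,:,::-1])"
```

```text
F [ 0.  -0.2  1.1] T [ 0.02   0.033 -0.058] gap 18.4 psi 81.0 z [0.4849 0.3308 0.14  ]
blue lid px 114 rows 150 [150. 159.] mean 154.82 189.32
```

View pics/b1.png

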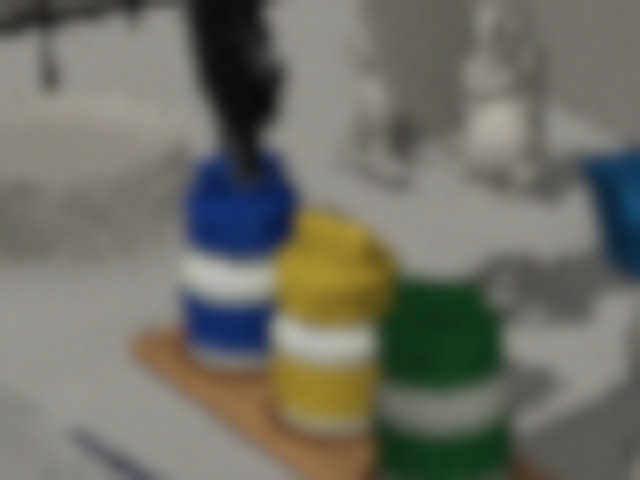

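The blue lid (240,200) sits level, slightly higher than home as expected at 82 mm. I screw clockwise.

arm_command(deltas=[{"gripper": 204, "slide": [0, 0, 0], "rot": [0, 0, 0.12]}, {"gripper": 204, "slide": [0, 0, 0], "rot": [0, 0, 0.12]}, {"gripper": 204, "slide": [0, 0, 0], "rot": [0, 0, 0.12]}, {"gripper": 204, "slide": [0, 0, 1], "rot": [0, 0, 0.12]}, {"gripper": 204, "slide": [0, 0, 1], "rot": [0, 0, 0]}])

```text
clock: 39.25
ee_pos: [0.4857, 0.3311, 0.1392]
tool_rot: [0.0, 0.315, 0.949, 0.0]
wrist_force: [0.4, 0.1, 1.0]
finger_gap: 0.0167
finger_force: 0.8
```

```bash
python3 -c "
from h import *
feel(); lidz((.485,.331),'blue');print(sense()['joints'].round(2))"
```

```text
F [0.4 0.1 1. ] T [0.046 0.003 0.035] gap 16.7 psi 53.3 z [0.4857 0.3311 0.1392]
blue lid px 115 rows 150 [150. 159.] mean 154.76 189.45
[-1.16  0.44  0.59  1.92 -0.31  0.88  0.51]
```

arm_command(deltas=[{"gripper": 204, "slide": [0, 0, 0], "rot": [0, 0, 0.1]}, {"gripper": 204, "slide": [0, 0, 1], "rot": [0, 0, 0.1]}, {"gripper": 204, "slide": [0, 0, 1], "rot": [0, 0, 0]}])

```text
clock: 39.6
ee_pos: [0.4853, 0.3308, 0.1367]
tool_rot: [0.0, 0.407, 0.913, -0.0]
wrist_force: [0.4, -0.3, 0.3]
finger_gap: 0.017
finger_force: 0.0
```

```bash
python3 -c "
from h import *
feel(); lidz((.485,.331),'blue')"
```

```text
F [ 0.4 -0.3  0.3] T [-0.019  0.037  0.022] gap 17.0 psi 42.0 z [0.4853 0.3308 0.1367]
blue lid px 111 rows 150 [150. 159.] mean 154.87 189.36
```

Following freely and descending. I continue with one check per move.

arm_command(deltas=[{"gripper": 204, "slide": [0, 0, 0], "rot": [0, 0, 0.1]}, {"gripper": 204, "slide": [0, 0, 0], "rot": [0, 0, 0.08]}, {"gripper": 204, "slide": [0, 0, 0], "rot": [0, 0, 0]}])

```text
clock: 39.95
ee_pos: [0.4852, 0.3308, 0.1366]
tool_rot: [-0.0, 0.486, 0.874, -0.0]
wrist_force: [-0.6, 0.8, -0.9]
finger_gap: 0.0173
finger_force: 0.0
```

```bash
python3 -c "
from h import *
feel(); lidz((.485,.331),'blue')"
```

```text
F [-0.6  0.8 -0.9] T [-0.003  0.015  0.002] gap 17.3 psi 31.8 z [0.4852 0.3308 0.1366]
blue lid px 108 rows 149 [150. 159.] mean 154.89 189.54
```

arm_command(deltas=[{"gripper": 204, "slide": [0, 0, 0], "rot": [0, 0, 0.1]}, {"gripper": 204, "slide": [0, 0, 0], "rot": [0, 0, 0.06]}, {"gripper": 204, "slide": [0, 0, 0], "rot": [0, 0, 0]}])

```text
clock: 40.3
ee_pos: [0.4852, 0.3309, 0.1367]
tool_rot: [0.0, 0.554, 0.832, -0.0]
wrist_force: [0.3, -0.4, -0.1]
finger_gap: 0.0169
finger_force: 0.0
```

```bash
python3 -c "
from h import *
feel(); lidz((.485,.331),'blue')"
```

```text
F [ 0.3 -0.4 -0.1] T [ 0.02   0.016 -0.027] gap 16.9 psi 22.7 z [0.4852 0.3309 0.1367]
blue lid px 104 rows 149 [150. 159.] mean 155.11 189.71
```

arm_command(deltas=[{"gripper": 204, "slide": [0, 0, 0], "rot": [0, 0, 0.08]}, {"gripper": 204, "slide": [0, 0, 0], "rot": [0, 0, 0.06]}, {"gripper": 204, "slide": [0, 0, 0], "rot": [0, 0, 0]}])

```text
clock: 40.65
ee_pos: [0.4852, 0.3309, 0.1367]
tool_rot: [0.0, 0.611, 0.791, -0.0]
wrist_force: [-0.2, 0.1, -0.4]
finger_gap: 0.0171
finger_force: 0.0
```

```bash
python3 -c "
from h import *
feel(); lidz((.485,.331),'blue')"
```

```text
F [-0.2  0.1 -0.4] T [-0.039 -0.042 -0.061] gap 17.1 psi 14.6 z [0.4852 0.3309 0.1367]
blue lid px 99 rows 150 [150. 159.] mean 155.25 189.8
```

arm_command(deltas=[{"gripper": 204, "slide": [0, 0, 0], "rot": [0, 0, 0.08]}, {"gripper": 204, "slide": [0, 0, 0], "rot": [0, 0, 0]}])

```text
clock: 40.9
ee_pos: [0.4853, 0.3309, 0.1367]
tool_rot: [0.0, 0.643, 0.766, -0.0]
wrist_force: [-0.4, 0.7, 0.5]
finger_gap: 0.017
finger_force: 0.0
```

```bash
python3 -c "
from h import *
feel()"
```

```text
F [-0.4  0.7  0.5] T [ 0.006 -0.027  0.03 ] gap 17.0 psi 10.0 z [0.4853 0.3309 0.1367]
```

arm_command(deltas=[{"gripper": 204, "slide": [0, 0, 0], "rot": [0, 0, 0.08]}, {"gripper": 204, "slide": [0, 0, 0], "rot": [0, 0, 0]}])

```text
clock: 41.1
ee_pos: [0.4853, 0.3309, 0.1367]
tool_rot: [0.0, 0.673, 0.74, -0.0]
wrist_force: [0.5, 0.4, -0.7]
finger_gap: 0.0171
finger_force: 0.0
```

```bash
python3 -c "
from h import *
feel()"
```

```text
F [ 0.5  0.4 -0.7] T [ 0.053 -0.033  0.022] gap 17.1 psi 5.5 z [0.4853 0.3309 0.1367]
```

arm_command(deltas=[{"gripper": 204, "slide": [0, 0, 0], "rot": [0, 0, 0.08]}, {"gripper": 204, "slide": [0, 0, 0], "rot": [0, 0, 0]}])

```text
clock: 41.3
ee_pos: [0.4851, 0.3309, 0.1366]
tool_rot: [-0.0, 0.701, 0.713, -0.0]
wrist_force: [-0.1, -0.2, 0.6]
finger_gap: 0.0169
finger_force: 0.7
```

```bash
python3 -c "
from h import *
feel();lidz((.485,.331),'blue')"
```

```text
F [-0.1 -0.2  0.6] T [0.042 0.148 0.1  ] gap 16.9 psi 0.9 z [0.4851 0.3309 0.1366]
blue lid px 96 rows 150 [150. 159.] mean 155.33 189.74
```

arm_command(deltas=[{"gripper": 204, "slide": [0, 0, 0], "rot": [0, 0, 0.05]}, {"gripper": 204, "slide": [0, 0, 0], "rot": [0, 0, 0]}])

```text
clock: 41.55
ee_pos: [0.4851, 0.3309, 0.1367]
tool_rot: [-0.0, 0.719, 0.695, -0.0]
wrist_force: [-2.3, 0.3, 0.3]
finger_gap: 0.0171
finger_force: 7.1
```

```bash
python3 -c "
from h import *
feel();lidz((.485,.331),'blue')"
```

```text
F [-2.3  0.3  0.3] T [0.051 0.363 0.28 ] gap 17.1 psi -1.9 z [0.4851 0.3309 0.1367]
blue lid px 98 rows 150 [150. 159.] mean 155.26 189.71
```

Hard stop for blue (0.28 N·m). I back off, lift away and check all three.

arm_command(deltas=[{"gripper": 190, "slide": [0, 0, 0], "rot": [0, 0, -0.12]}, {"gripper": 120, "slide": [0, 0, 0], "rot": [0, 0, 0]}, {"gripper": 100, "slide": [0, 0, 0], "rot": [0, 0, 0]}, {"gripper": 60, "slide": [0, 0, -20], "rot": [0, 0, 0]}, {"gripper": 60, "slide": [0, 0, -40], "rot": [0, 0, 0]}, {"gripper": 60, "slide": [0, 0, -40], "rot": [0, 0, 0]}, {"gripper": 60, "slide": [0, 0, -20], "rot": [0, 0, 0]}])

```text
clock: 42.3
ee_pos: [0.4863, 0.331, 0.2598]
tool_rot: [0.0, 0.678, 0.735, 0.001]
wrist_force: [-0.2, 0.3, -1.0]
finger_gap: 0.0654
finger_force: 0.0
```

arm_command(deltas=[{"gripper": 60, "slide": [40, -15, 0], "rot": [0, 0, 0]}, {"gripper": 60, "slide": [40, -15, 0], "rot": [0, 0, 0]}, {"gripper": 60, "slide": [40, -15, 0], "rot": [0, 0, 0]}, {"gripper": 60, "slide": [40, -15, 0], "rot": [0, 0, 0]}, {"gripper": 60, "slide": [40, -15, 0], "rot": [0, 0, 0]}, {"gripper": 60, "slide": [0, 0, 0], "rot": [0, 0, 0]}, {"gripper": 60, "slide": [0, 0, 0], "rot": [0, 0, 0]}])

```text
clock: 43.0
ee_pos: [0.3933, 0.5246, 0.2562]
tool_rot: [0.0, 0.677, 0.736, -0.0]
wrist_force: [0.9, -0.9, 1.1]
finger_gap: 0.0653
finger_force: 0.0
```

```bash
python3 - <<'E'
from h import *
feel()
cs=[shot("top"),shot("side")]
c=cs[1]; P={"green":(.4966,.1013),"yellow":(.4917,.2158),"blue":(.4853,.3309)}
for col,(x,y) in P.items():
    r=[]
    for c,nm in((cs[0],"top"),(cs[1],"side")):
        p=proj(c,[x,y,.12])[0]; m=cmask(c,col,(p[0]-16,p[1]-16,p[0]+16,p[1]+10))
        if m is not None: r.append((nm,m.sum(),[int(v) for v in cv2.boundingRect(m.astype(np.uint8))]))
    # top edge of the bar in the side image against model at 77 / 82 mm
    c=cs[1]; print(col,r,"model rows", [round(proj(c,np.r_[bar(0),bar(1.57)]+[x,y,.016+h])[:,1].min(),1) for h in(.077,.082,.09)])
A=cv2.resize(cs[0]["image"][180:240,105:225],None,fx=5,fy=5,interpolation=cv2.INTER_CUBIC)[:300,:400+200]
B=cv2.resize(cs[1]["image"][135:210,160:310],(600,300),interpolation=cv2.INTER_CUBIC)
cv2.imwrite("pics/fin.png",np.vstack([A,B])[:,:,::-1])
E
```

```text
F [ 0.9 -0.9  1.1] T [ 0.021 -0.062  0.02 ] gap 65.3 psi 4.8 z [0.3933 0.5246 0.2562]
green [('top', np.int64(344), [184, 193, 22, 19]), ('side', np.int64(150), [208, 165, 15, 13])] model rows [np.float64(162.4), np.float64(161.5), np.float64(160.0)]
yellow [('top', np.int64(390), [150, 193, 24, 20]), ('side', np.int64(167), [195, 157, 15, 14])] model rows [np.float64(154.8), np.float64(153.9), np.float64(152.4)]
blue [('top', np.int64(370), [117, 194, 23, 20]), ('side', np.int64(129), [184, 150, 13, 13])] model rows [np.float64(147.8), np.float64(146.9), np.float64(145.5)]
```

View pics/fin.png

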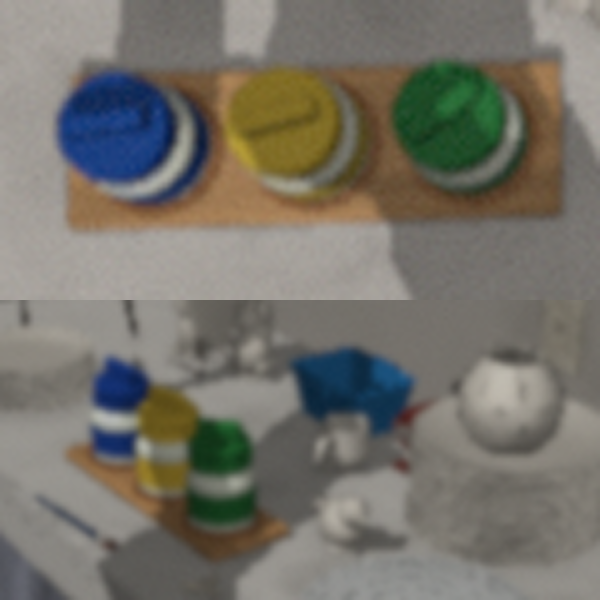

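All three lids sit level on their own jars. Top crop: blue (117,128), yellow (285,120), green (450,117). The side view puts all three at about the same height on their jars. Each met its hard stop, so I hand in.

```bash
python3 -c "
from cell import finish_job
print(finish_job())"
```

```text
the job is handed in; nothing more can be done
None
```

I set the blue, green and yellow lids on the jars of their own colour, screwed each down to its hard stop and handed the job in; no verdict came back. The blue lid was briefly over-pressed at its counter-clockwise stop (2.1 N·m), but it then turned freely clockwise to its hard stop and sat level in the last pictures.

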